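Pack up the moisture samples

TASK

Sort the samples on the bench: lay the two closed aluminium tins flat, side by side, on the floor of the square grey tub, stand the tall amber jar upright in the rectangular foil tray, and set the open steel ring flat on one of its ends in the round foil pan. Once both tins are in the tub, put the grey lid on it so that it sits fully down and level on the rim all round. Do not tip over the jar or the glass beaker on the way, and leave everything released and at rest.

Things in the scene. Friction and masses are not known exactly. Their poses are not given: they have to be found in the camera images.
- tin_a: closed round aluminium sample tin, 44 mm diameter, 28 mm high, about 70 g, standing flat on the bench; origin: centre of its underside, z up. Identical to tin_b
- tin_b: second closed aluminium sample tin, identical to tin_a (44 mm diameter, 28 mm high); origin: centre of its underside, z up
- jar: closed amber jar with white cap, a plain cylinder 42 mm diameter and 70 mm high in all (the cap is the top 20 mm and as wide as the body), about 120 g; origin: centre of its underside, z up. Too tall for the tub
- ring: open steel soil-core ring (short tube open at both ends) 52 mm outer and 45 mm inner diameter, 40 mm high, about 130 g, standing on one end; origin: centre of its lower end, z along its axis
- lid: loose square grey lid, about 150 g: plate 132 x 132 x 5 mm over a 104 x 104 mm plug 6 mm deep, lying plug down. On top a black bar handle along the lid's x axis, 70 mm long, 16 mm wide (y), 28 mm high. Origin: centre of the plug's underside; plate 6 to 11 mm, handle 11 to 39 mm above it. Fits the tub in any quarter turn, 6 mm play each way
- tub: open square grey tub, fixed, 126 x 126 mm outside, 46 mm high, walls and floor 5 mm (inside 116 x 116 mm); x and y along its sides; origin: centre of its underside. Under the seated lid 35 mm of height are free: tins side by side fit, stacked tins or the jar do not. The seated lid's origin is 40 mm above the tub's
- tray: open rectangular foil tray, fixed to the bench, 140 mm (x) by 106 mm (y), 35 mm high, walls and floor 3 mm; origin: centre of its underside
- pan: open round foil pan, fixed to the bench, flaring from 114 mm diameter at the foot to 130 mm at the rim, 25 mm high, walls and floor 3 mm; origin: centre of its underside
- beaker: bystander: empty clear glass beaker, about 50 mm diameter and 65 mm high, standing near the middle of the work area; origin: centre of its underside, z up. Not to be tipped over

How it is judged (in metres and radians):
On the way, in this order (a step that is already met when the one before it is completed fails the run):
1. both tins lie flat on the floor of the tub (x of tin_a in the frame of tub between -0.058 and 0.058 m and y of tin_a in the frame of tub between -0.058 and 0.058 m and z of tin_a in the frame of tub between 0 and 0.012 m and angle between each of tin_a, tin_b's own z axis and vertical below 0.2 rad and x of tin_b in the frame of tub between -0.058 and 0.058 m and y of tin_b in the frame of tub between -0.058 and 0.058 m and z of tin_b in the frame of tub between 0 and 0.012 m), for 0.2 s.
2. with the tins in it, the tub is closed by its lid, seated on the rim (all of step 1 and x of lid in the frame of tub between -0.012 and 0.012 m and y of lid in the frame of tub between -0.012 and 0.012 m and z of lid in the frame of tub between 0.036 and 0.0435 m and angle between lid's own z axis and vertical below 0.04 rad), for 0.2 s.
At the end, for the whole second after the job is handed in: Tins flat on the tub floor (tilt < 0.2 rad); lid on its rim within 12 mm of centre, origin 36 to 43.5 mm above the tub's, tilt < 0.04; jar on the tray floor, tilt < 0.1; ring on an end in the pan, within 40 mm of its centre, axis within 0.12 rad; all under 0.02 m/s (all of step 2 and x of jar in the frame of tray between -0.067 and 0.067 m and y of jar in the frame of tray between -0.05 and 0.05 m and z of jar in the frame of tray between 0 and 0.008 m and angle between jar's own z axis and vertical below 0.1 rad and horizontal distance between ring and pan below 0.04 m and angle between the z axis of ring and the z axis of pan, either way round below 0.12 rad and z of ring in the frame of pan between 0 and 0.047 m and linear speed of each of tin_a, tin_b, jar, ring, lid below 0.02 m/s); the robot touches nothing.
It fails at once if the jar is tipped over (angle between jar's own z axis and vertical above 0.7 rad).
It fails at once if the beaker is tipped over (angle between beaker's own z axis and vertical above 0.7 rad).
It also fails if it takes over 128 s, if anything falls off the work surface, if the arm or the gripper's body presses on something with over 40 N, if the wrist force passes 120 N, or if a joint passes its speed limit or range.

ROBOT

A 7-joint arm with a two-finger parallel gripper is mounted at the origin on the work surface. World frame = base frame: x ahead of the robot, y to its left, z up, the work surface at z = 0. Lengths are in mm, angles in rad, forces in N, time in s.
With the tool pointing down it reaches from about 425 to 875 mm from the base axis. Payload 8.4 kg.
Tool frame: the origin (TCP) lies midway between the tips of the shut fingers; the grasp point (between the pads) lies robot.hold_point_z behind it (robot.hold_point_z is the distance from the TCP to the grasp point, in mm); z points along the fingers, y is the direction in which the jaws open and shut (so a half turn about z gives the same grasp; the last joint's range is limited). The gripper opens to 85 mm and grips with 20 to 120 N. Pads are 22 mm wide; open, the fingers measure 114 mm over their backs; the gripper's body (76 mm by 85 mm) begins 54 mm behind the grasp point. The pads swing forward as they close: fully open they stand 13 mm farther back than shut.
Start: joints at [-1.414, 0.333, 0.04, 1.465, -0.013, 1.343, -0.059], TCP at [164.465, 628.82, 231.308] pointing down, gripper open.
Joint ranges: [-2.58, 2.58], [-0.38, 2.09], [-1.3, 1.39], [0.25, 2.4], [-1.5, 4.64], [0.08, 2.09], [-2.65, 2.65]. Speed limits (rad/s): [2.22, 2.22, 2.79, 2.79, 3.14, 3.14, 3.14].

INTERFACE

Orientations are given as a rotation vector (axis times angle).
In Python, from workcell import sensors, imaging, robot gives the robot as it stands.
- The arm moves only by the tool apply_moves, never from a script. Its argument "motion" is a list of rows, each a list of 3 entries, a list of its own where there are three numbers: the closure, from 0 (fully open) to 1 (shut), then the shift along the tool's x, y, z in cm, then the turn about the tool's z in degrees. A call has 1 to 10 rows; each row shifts and turns the pose as measured when the row begins, along the tool's axes as they then stand; what a row does not reach is not made up. A row lasts 1/8 s, in which the tool goes at most 62.5 mm and 10.7 degrees, less where a joint would pass 70% of its speed; a pose out of reach is approached as far as the arm can. A call is refused whole if a number of a shift passes 6.25 or a number of a turn 10.7, either way. A call with a gripper value outside its range is refused whole. The fingers move at their own pace and stop on an object; "grip_force" is the grip in N (left out, the last holds). Time passes only in rows, so rows that do not move let the fingers close. It gives the time, the measured TCP pose, the force and the opening at its end, in the units of the state.
- sensors.get_obs(): the state, without advancing time (a new reading comes with each control period).
- imaging.read_camera(name): name is "side" or "top" or "wrist"; returns (picture, depth): 480x640x3 uint8, red, green, blue; 480x640 float32, mm along the optical axis (not along the pixel's ray), 0 where there is no reading.
- imaging.calibration(name): a dict with "fx", "fy", "cx", "cy" (pixels), "R" (3x3) and "t" (3): a world point X has camera coordinates R X + t; the wrist camera has in their place "mount" (4x4, takes a point from camera to tool coordinates, whose origin is the TCP and whose axes are the flange's). Camera axes: x right, y down, z forward; pixel columns grow to the right and rows downward; lengths in mm; the calibration is good to about 2 mm. A picture is of the moment at which its call begins: read the wrist's pose just before it. calibration takes no time and is no camera call.
- robot.finish_job(): hands the job in, once; it reports no verdict.
The state is a dict: "t": time; "q": joint angles; "joint_velocities": joint speeds; "effort": joint torques, N m; "position": TCP position; "orientation": TCP orientation; "force": force on the tool from outside, world axes, zero at the start; "ft_torque": the same for the moment, N m; "gripper_width": finger opening in mm.
Only numpy, scipy, OpenCV 4.12 (cv2) and the standard library are available. Lean on these libraries where they do the work, as an engineer would, in place of code of your own. Each camera call takes 0.05 s, during which the arm holds its last target.

## Working session

There is one attempt and no reset: what is moved stays moved. The work goes in short steps, Python scripts to look and compute and a tool call to move; the robot and the scene stay as the last step left them, time stands still between calls to the robot, and variables do not carry over. Pictures are saved under pics/ and viewed, and the job is handed in when it is done.

Besides the shell and the picture viewer there is one more tool, called after "Request:" as name(argument=value, ...), one argument or row to a line, values as JSON. apply_moves: Moves the arm, as the interface text tells. Its arguments: {"type":"object","properties":{"motion":{"type":"array","items":{"type":"array"}},"grip_force":{"type":"number"}},"required":["motion"]}

```bash
ls; mkdir -p pics
python3 - <<'E'
from workcell import sensors, imaging, robot
import cv2,numpy as np
o=sensors.get_obs();print(o);print(robot.hold_point_z)
for n in ("top","side"):
    p,d=imaging.read_camera(n);cv2.imwrite(f"pics/{n}0.png",p[:,:,::-1]);np.savez(f"pics/{n}0.npz",p=p,d=d)
for n in ("top","side","wrist"):print(n,imaging.calibration(n))
E
```

```text
pics
{'t': 0.0, 'q': array([-1.41418231,  0.33390252,  0.03985649,  1.46627049, -0.01340063,
        1.34332273, -0.05850862]), 'joint_velocities': array([-0.00070556, -0.00101271, -0.00129133, -0.00111712, -0.00032996,
        0.00207714,  0.00187643]), 'effort': array([ 4.40996864e-04, -6.58558989e+01,  1.36569656e+00, -4.05567241e+01,
        1.69518491e-02,  1.29905259e-02,  1.18535829e-05]), 'position': array([164.37159618, 628.39342965, 230.42683697]), 'orientation': array([-4.00738429e-01, -3.11582220e+00,  2.56651757e-03]), 'force': array([ 0.58151259, -1.05122453,  0.63172424]), 'ft_torque': array([ 0.00208447, -0.00139999,  0.00871476]), 'gripper_width': 85.42796280579401}
18.700000000000003
top {'fx': 558.5790996534918, 'fy': 558.5790996534918, 'cx': 330.17947556218456, 'cy': 234.37883648980207, 'R': array([[-0.02742751, -0.99958284, -0.00904873],
       [-0.99195578,  0.02833506, -0.1233728 ],
       [ 0.12357773,  0.00559213, -0.99231914]]), 't': array([  34.22409746,  508.31785527, 1212.49986685])}
side {'fx': 521.4763144603887, 'fy': 521.4763144603887, 'cx': 324.6621333182221, 'cy': 238.32559439746785, 'R': array([[ 0.98588817, -0.16729312, -0.00612528],
       [-0.12950444, -0.73898507, -0.66115783],
       [ 0.10608067,  0.65262093, -0.75022184]]), 't': array([-491.71227022,   79.46228692, 1052.35830069])}
wrist {'fx': 400.1631138419466, 'fy': 400.1631138419466, 'cx': 324.4928565180014, 'cy': 241.61921456692053, 'mount': array([[ 2.87315998e-04, -9.60475359e-01, -2.78364872e-01,
         7.10046983e+01],
       [ 9.99999840e-01,  4.11466561e-04, -3.87575992e-04,
         1.94073584e-01],
       [ 4.86795027e-04, -2.78364716e-01,  9.60475324e-01,
        -1.42973586e+02],
       [ 0.00000000e+00,  0.00000000e+00,  0.00000000e+00,
         1.00000000e+00]])}
```

View pics/top0.png

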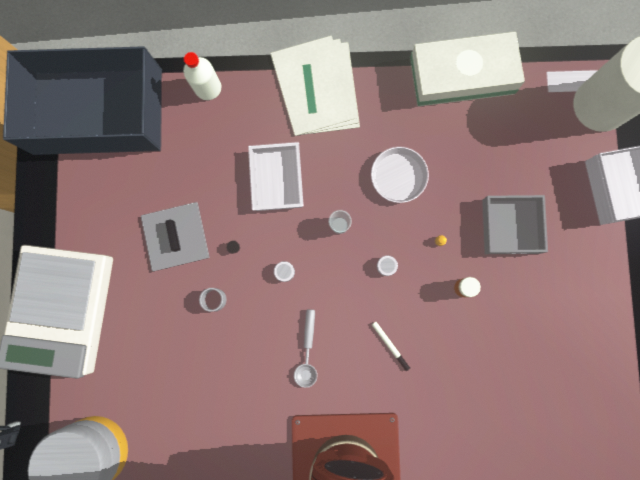

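View pics/side0.png

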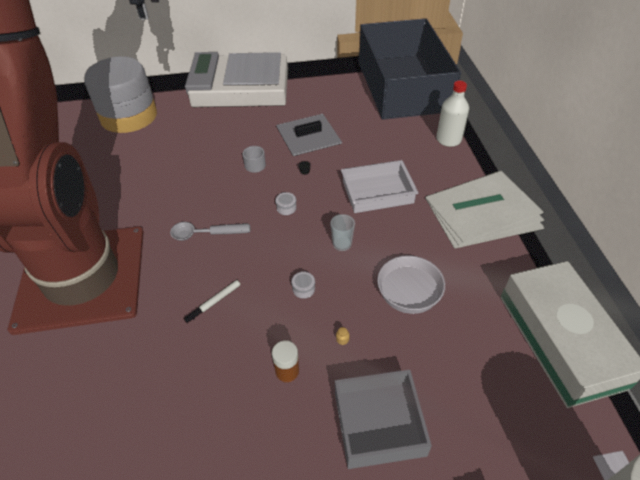

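The top view shows the lid at (175,237), ring (212,300), tins (285,272) and (387,266), beaker (340,222), jar (468,288), tub (516,224), tray (275,177) and pan (400,175). There are small stray objects at (233,247), (442,240), a scoop and a pen. The side view agrees with this. Next I'll turn these into positions.

```bash
cat > h.py <<'E'
import numpy as np,cv2
from workcell import sensors, imaging, robot
from scipy.spatial.transform import Rotation as Ro
def cam(n,obs=None):
    c=imaging.calibration(n)
    if n!="wrist": return c,c["R"].T,-c["R"].T@c["t"]
    R=Ro.from_rotvec(obs["orientation"]).as_matrix(); M=c["mount"]
    return c,R@M[:3,:3],R@M[:3,3]+obs["position"]
def pts(n,d,obs=None):
    c,R,o=cam(n,obs)
    v,u=np.mgrid[0:480,0:640]
    P=np.stack([(u-c["cx"])/c["fx"]*d,(v-c["cy"])/c["fy"]*d,d],-1)
    return P@R.T+o
def ray(n,uv,z,obs=None):
    c,R,o=cam(n,obs); uv=np.atleast_2d(np.asarray(uv,float))
    r=np.stack([(uv[:,0]-c["cx"])/c["fx"],(uv[:,1]-c["cy"])/c["fy"],np.ones(len(uv))],-1)@R.T
    return o+r*((z-o[2])/r[:,2:])
def frame():
    o=sensors.get_obs(); R=Ro.from_rotvec(o["orientation"]).as_matrix()
    return o,R
def to(x,y,z,yaw=None):
    """shift in tool cm to tcp target, world mm; yaw = desired angle of tool x axis (deg)"""
    o,R=frame(); s=R.T@(np.array([x,y,z])-o["position"])/10
    cur=np.degrees(np.arctan2(R[1,0],R[0,0]))
    msg=f"t {o['t']:.2f} pos {o['position'].round(1)} yaw {cur:.1f} tilt {np.degrees(np.arccos(-R[2,2])):.2f} w {o['gripper_width']:.1f} q {o['q'].round(2)} shift_cm {s.round(2)}"
    if yaw is not None:
        dy=(cur-yaw+180)%360-180   # turn about tool z (down)
        msg+=f" turn {dy:.1f}"
    print(msg)
E
python3 - <<'E'
from h import *
for n in("top","side"):
    z=np.load(f"pics/{n}0.npz");p,d=z["p"],z["d"]
    P=pts(n,d); H=P[...,2]; H[d==0]=0
    print(n,"table med",np.median(H[(abs(P[...,0]-500)<300)&(abs(P[...,1])<400)]))
    m=((H>7)&(P[...,0]>300)&(P[...,0]<900)&(abs(P[...,1])<500)).astype(np.uint8)
    k,l,s,c=cv2.connectedComponentsWithStats(m)
    for i in range(1,k):
        if s[i,4]<40: continue
        mm=l==i; h=np.percentile(H[mm],95); q=P[mm&(H>h-6)]
        print(c[i].round(0),s[i,4],"h",h.round(1),"mean",q.mean(0).round(1),"mid",((np.percentile(q,1,0)+np.percentile(q,99,0))/2).round(1),"ext",(np.percentile(q,99,0)-np.percentile(q,1,0)).round(0), "minrect",[np.round(a,1) for a in cv2.minAreaRect(q[:,:2].astype(np.float32))])
E
```

```text
top table med 1.9570355854637
[201.  76.] 1190 h 161.3 mean [869.5 298.9 160.8] mid [869.9 299.3 161. ] ext [28. 28. 10.] minrect [array([869.7, 299. ]), array([30.1, 27.8]), np.float64(26.3)]
[466.  77.] 4824 h 79.8 mean [ 859.  -295.6   76.9] mid [ 856.8 -300.9   77.9] ext [ 84. 224.   8.] minrect [array([ 860.5, -301.6]), array([ 90.5, 232.9]), np.float64(3.2)]
[144. 116.] 2315 h 121.6 mean [780.3 425.6 120.4] mid [808.1 452.9 121. ] ext [177.  90.  10.] minrect [array([792.3, 419.3]), array([ 81. , 199.2]), np.float64(63.4)]
[317. 100.] 3511 h 14.5 mean [830.8  42.4  11.3] mid [826.4  41.5  12.4] ext [144. 168.   8.] minrect [array([834.5,  40.6]), array([158.3, 164.9]), np.float64(9.7)]
[273. 173.] 990 h 39.5 mean [645.1 140.8  36.7] mid [644.9 139.4  37.6] ext [149. 118.   8.] minrect [array([644.9, 139.2]), array([149.2, 114.5]), np.float64(3.0)]
[402. 170.] 718 h 28.6 mean [ 644.4 -143.5   25.9] mid [ 642.3 -141.2   27. ] ext [127. 126.   9.] minrect [array([ 642.5, -141.8]), array([127.3, 128.1]), np.float64(87.5)]
[516. 223.] 1925 h 49.2 mean [ 519.8 -394.    47.2] mid [ 51
[... 4409 characters left out ...]
128. , 127.2]), np.float64(88.6)]
[386. 409.] 67 h 9.2 mean [ 537.2 -374.4    7.8] mid [ 538.3 -375.5    8.7] ext [32. 28.  3.] minrect [array([ 537.9, -377.4]), array([15.7, 40.1]), np.float64(49.9)]
[360. 416.] 45 h 9.2 mean [ 493.4 -379.4    8. ] mid [ 491.7 -378.7    8.3] ext [33. 12.  2.] minrect [array([ 491.5, -380.3]), array([33.6, 12.2]), np.float64(9.2)]
[357. 427.] 59 h 9.7 mean [ 484.7 -395.5    8.1] mid [ 485.6 -393.9    8.4] ext [26. 21.  3.] minrect [array([ 482.8, -395.1]), array([18.2, 31.1]), np.float64(38.8)]
[391. 439.] 55 h 9.4 mean [ 533.6 -424.     8. ] mid [ 533.8 -424.5    8.5] ext [20. 17.  3.] minrect [array([ 534.7, -422.6]), array([18.6, 17.3]), np.float64(50.3)]
```

Run:
```python
from h import *
to(431,123.5,120,0)
# yaw of lid plate & tub & tray rims
for n in("top","side"):
    z=np.load(f"pics/{n}0.npz");d=z["d"];P=pts(n,d);H=P[...,2]
    for nm,c,lo,hi in(("lid",(518,371),7,17),("tub",(520.5,-392),38,60),("tray",(645,139),28,45)):
        m=(abs(P[...,0]-c[0])<110)&(abs(P[...,1]-c[1])<95)&(H>lo)&(H<hi)&(d>0)
        print(n,nm,[np.round(a,1) for a in cv2.minAreaRect(P[m][:,:2].astype(np.float32))])
```

```text
t 0.10 pos [164.4 628.4 230.5] yaw 165.3 tilt 0.08 w 85.1 q [-1.41  0.33  0.04  1.47 -0.01  1.34 -0.06] shift_cm [-38.57 -42.09  11.12] turn 165.3
top lid [array([518.3, 370.6]), array([183.6, 212.7]), np.float64(88.9)]
top tub [array([ 519.3, -392. ]), array([128.6, 128.5]), np.float64(88.9)]
top tray [array([645.1, 139.3]), array([149.8, 114.5]), np.float64(2.6)]
side lid [array([530.3, 362.2]), array([156.8, 160.3]), np.float64(9.8)]
side tub [array([ 520.6, -392.5]), array([128.1, 128.9]), np.float64(88.6)]
side tray [array([646. , 138.1]), array([149.6, 119.2]), np.float64(2.4)]
```

```bash
cat >> h.py <<'E'
def rows(x,y,z,yaw,n):
    o,R=frame(); p=o["position"]; cur=np.arctan2(R[1,0],R[0,0])
    d=(np.array([x,y,z])-p)/n/10
    dy=((np.degrees(cur)-yaw+180)%360-180)/n
    to(x,y,z,yaw)
    for k in range(n):
        a=cur-np.radians(dy*k); c,s=np.cos(a),np.sin(a)
        print([round(c*d[0]+s*d[1],1),round(s*d[0]-c*d[1],1),round(-d[2],1)],round(dy,1))
E
python3 -c "
from h import *
rows(431,123.5,120,89,10)"
```

```text
t 0.10 pos [164.4 628.4 230.5] yaw 165.3 tilt 0.08 w 85.1 q [-1.41  0.33  0.04  1.47 -0.01  1.34 -0.06] shift_cm [-38.57 -42.09  11.12] turn 76.3
[np.float64(-3.9), np.float64(-4.2), np.float64(1.1)] 7.6
[np.float64(-4.4), np.float64(-3.7), np.float64(1.1)] 7.6
[np.float64(-4.8), np.float64(-3.0), np.float64(1.1)] 7.6
[np.float64(-5.2), np.float64(-2.4), np.float64(1.1)] 7.6
[np.float64(-5.5), np.float64(-1.7), np.float64(1.1)] 7.6
[np.float64(-5.6), np.float64(-0.9), np.float64(1.1)] 7.6
[np.float64(-5.7), np.float64(-0.2), np.float64(1.1)] 7.6
[np.float64(-5.7), np.float64(0.6), np.float64(1.1)] 7.6
[np.float64(-5.6), np.float64(1.3), np.float64(1.1)] 7.6
[np.float64(-5.3), np.float64(2.1), np.float64(1.1)] 7.6
```

Request:
apply_moves(
  motion=[
    [0, [-3.9, -4.2, 0.8], 7.6],
    [0, [-4.4, -3.7, 0.8], 7.6],
    [0, [-4.8, -3.0, 0.8], 7.6],
    [0, [-5.2, -2.4, 0.8], 7.6],
    [0, [-5.5, -1.7, 0.8], 7.6],
    [0, [-5.6, -0.9, 0.8], 7.6],
    [0, [-5.7, -0.2, 0.8], 7.6],
    [0, [-5.7, 0.6, 0.8], 7.6],
    [0, [-5.6, 1.3, 0.8], 7.6],
    [0, [-5.3, 2.1, 0.8], 7.6],
  ],
  grip_force=50,
)

```text
t: 1.35
position: [427.8, 105.5, 145.9]
orientation: [-2.272, -2.169, 0.004]
force: [1.6, 0.0, 0.0]
gripper_width: 85.3
```

```bash
python3 -c "
from h import *
rows(431,123.5,120,89,4)"
```

```text
t 1.35 pos [427.8 105.5 145.9] yaw 87.3 tilt 0.14 w 85.3 q [-0.9  -0.06  0.55  2.08  0.03  1.11 -0.41] shift_cm [1.81 0.24 2.58] turn -1.7
[np.float64(0.5), np.float64(0.1), np.float64(0.6)] -0.4
[np.float64(0.5), np.float64(0.1), np.float64(0.6)] -0.4
[np.float64(0.5), np.float64(0.1), np.float64(0.6)] -0.4
[np.float64(0.5), np.float64(0.1), np.float64(0.6)] -0.4
```

Request:
apply_moves(
  motion=[
    [0, [1.0, 0.1, 2.0], -1.0],
    [0, [0.8, 0.1, 2.0], -0.7],
    [0, [0, 0, 2.0], 0],
    [0, [0, 0, 2.0], 0],
    [0, [0, 0, 0], 0],
  ],
)

```text
t: 1.98
position: [431.4, 118.1, 63.0]
orientation: [-2.252, -2.19, 0.006]
force: [0.6, -0.3, 0.5]
gripper_width: 85.7
```

```bash
python3 -c "
from h import *
to(431,123.5,3,89)
o=sensors.get_obs();p,d=imaging.read_camera('wrist');cv2.imwrite('pics/w1.png',p[:,:,::-1])"
```

```text
t 1.98 pos [431.4 118.1  63. ] yaw 88.4 tilt 0.20 w 85.7 q [-0.9   0.09  0.56  2.15 -0.06  0.92 -0.33] shift_cm [ 0.56 -0.04  6.  ] turn -0.6
```

View pics/w1.png

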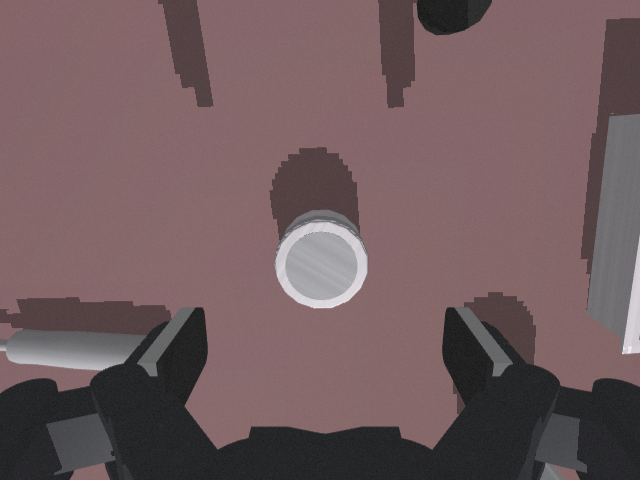

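The wrist view shows the tin at (322,263), centred laterally between the fingers. I'll descend.

```bash
python3 -c "
from h import *
o=sensors.get_obs();print(ray('wrist',(322,265),28,o))"
```

```text
[[430.78324756 125.78306976  28.        ]]
```

Request:
apply_moves(
  motion=[
    [0, [0.5, 0, 2.0], -0.6],
    [0, [0, 0, 2.0], 0],
    [0, [0, 0, 1.5], 0],
    [0, [0, 0, 0.5], 0],
    [0, [0, 0, 0], 0],
  ],
)

```text
t: 2.65
position: [435.1, 125.0, 6.1]
orientation: [2.24, 2.202, 0.006]
force: [0.7, -0.5, -1.0]
gripper_width: 84.9
```

```bash
python3 -c "
from h import *
to(431,123.5,3,89)"
```

```text
t 2.65 pos [435.1 125.    6.1] yaw 89.0 tilt 0.24 w 84.9 q [-0.87  0.21  0.54  2.18 -0.15  0.78 -0.25] shift_cm [-0.16 -0.41  0.31] turn 0.0
```

Request:
apply_moves(
  motion=[
    [0, [0, -0.4, 0.3], 0],
    [0.4, [0, 0, 0], 0],
    [1, [0, 0, 0], 0],
    [1, [0, 0, 0], 0],
    [1, [0, 0, 0], 0],
    [1, [0, 0, 0], 0],
    [1, [0, 0, -1.0], 0],
    [1, [0, 0, -2.0], 0],
    [1, [0, 0, -3.0], 0],
    [1, [0, 0, -4.0], 0],
  ],
)

```text
t: 3.9
position: [429.3, 123.7, 106.3]
orientation: [2.241, 2.201, 0.0]
force: [-0.1, 0.6, -0.8]
gripper_width: 42.5
```

```bash
python3 -c "
from h import *
rows(478,-150,190,89,6);to(522,-366,170,89)
o=sensors.get_obs();p,d=imaging.read_camera('wrist');cv2.imwrite('pics/w2.png',p[:,:,::-1])"
```

```text
t 3.90 pos [429.3 123.7 106.3] yaw 88.9 tilt 0.04 w 42.5 q [-0.93  0.01  0.56  2.11 -0.01  1.02 -0.38] shift_cm [-27.28   5.37  -8.36] turn -0.1
[np.float64(-4.5), np.float64(0.9), np.float64(-1.4)] -0.0
[np.float64(-4.5), np.float64(0.9), np.float64(-1.4)] -0.0
[np.float64(-4.5), np.float64(0.9), np.float64(-1.4)] -0.0
[np.float64(-4.5), np.float64(0.9), np.float64(-1.4)] -0.0
[np.float64(-4.5), np.float64(0.9), np.float64(-1.4)] -0.0
[np.float64(-4.5), np.float64(0.9), np.float64(-1.4)] -0.0
t 3.90 pos [429.3 123.7 106.3] yaw 88.9 tilt 0.04 w 42.5 q [-0.93  0.01  0.56  2.11 -0.01  1.02 -0.38] shift_cm [-48.8   10.17  -6.35] turn -0.1
```

View pics/w2.png

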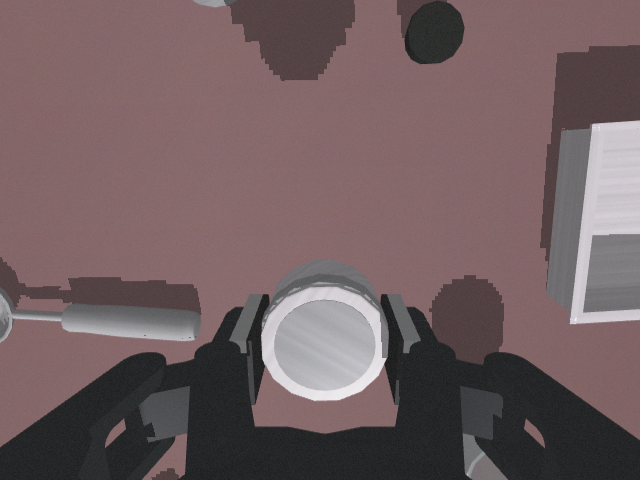

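The tin is gripped squarely (around (325,345) between the pads). I'll carry it to the tub.

Request:
apply_moves(
  motion=[
    [1, [-4.0, 0.6, -3.0], 0],
    [1, [-5.0, 0.8, -3.0], 0],
    [1, [-5.0, 0.8, -1.0], 0],
    [1, [-5.0, 0.8, 0], 0],
    [1, [-5.0, 0.8, 0], 0],
    [1, [-5.0, 0.9, 0], 0],
    [1, [-5.0, 1.0, 0], 0],
    [1, [-5.0, 1.0, 0], 0],
    [1, [-5.0, 1.0, 0], 0],
    [1, [-4.0, 1.0, 0], 0],
  ],
)

```text
t: 5.2
position: [515.4, -368.7, 189.0]
orientation: [2.227, 2.205, 0.032]
force: [0.3, 0.0, 0.3]
gripper_width: 42.9
```

```bash
python3 -c "
from h import *
to(520.5,-419,110,89)"
```

```text
t 5.20 pos [ 515.4 -368.7  189. ] yaw 89.4 tilt 1.26 w 42.9 q [-0.16  0.45  0.97  1.61 -0.41  1.28  0.87] shift_cm [-5.09  0.4   7.87] turn 0.4
```

Request:
apply_moves(
  motion=[
    [1, [-3.0, 0.2, 1.0], 0.4],
    [1, [-2.0, 0.2, 2.0], 0],
    [1, [0, 0, 2.5], 0],
    [1, [0, 0, 2.5], 0],
    [1, [0, 0, 0.5], 0],
    [1, [0, 0, 0], 0],
  ],
)

```text
t: 5.95
position: [519.5, -424.7, 103.3]
orientation: [2.239, 2.191, 0.027]
force: [-0.3, -0.2, -0.6]
gripper_width: 42.4
```

```bash
python3 -c "
from h import *
to(520.5,-419,8.5,89)
p,d=imaging.read_camera('wrist');cv2.imwrite('pics/w3.png',p[:,:,::-1])"
```

```text
t 5.95 pos [ 519.5 -424.7  103.3] yaw 88.8 tilt 1.12 w 42.4 q [-0.    0.61  0.9   1.6  -0.52  1.18  0.99] shift_cm [ 0.51 -0.08  9.48] turn -0.2
```

View pics/w3.png

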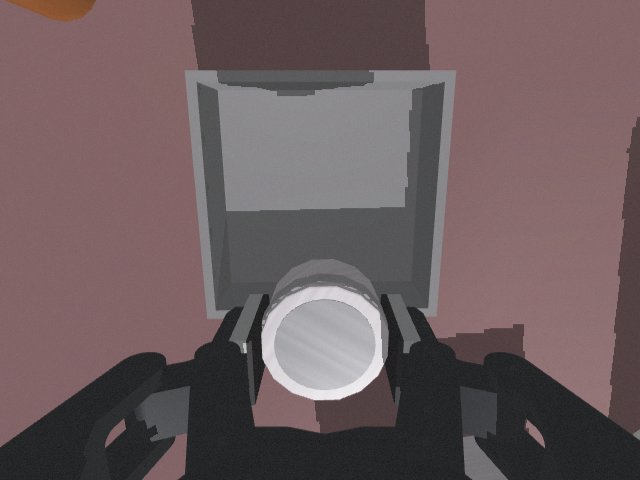

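The tin lines up with the tub centre column (about 322, tin at 325). I'll lower it.

Request:
apply_moves(
  motion=[
    [1, [0.6, 0, 1.5], 0],
    [1, [0, 0, 2.0], 0],
    [1, [0, 0, 2.0], 0],
    [1, [0, 0, 2.0], 0],
    [1, [0, 0, 0.5], 0],
    [1, [0, 0, 0], 0],
  ],
)

```text
t: 6.75
position: [521.9, -417.2, 18.4]
orientation: [2.237, 2.192, 0.028]
force: [-0.7, -0.5, -1.2]
gripper_width: 42.4
```

```bash
python3 -c "
from h import *
to(520.5,-419,8.5,89)"
```

```text
t 6.75 pos [ 521.9 -417.2   18.4] yaw 88.8 tilt 1.16 w 42.4 q [ 0.03  0.69  0.83  1.67 -0.6   1.04  1.03] shift_cm [-0.18 -0.15  0.98] turn -0.2
```

Request:
apply_moves(
  motion=[
    [1, [0, 0, 0.5], 0],
    [1, [0, 0, 0.4], 0],
    [1, [0, 0, 0], 0],
  ],
)

```text
t: 7.12
position: [522.7, -418.1, 10.2]
orientation: [2.236, 2.19, 0.029]
force: [0.1, 0.4, -0.6]
gripper_width: 42.7
```

Request:
apply_moves(
  motion=[
    [0.3, [0, 0, 0], 0],
    [0.3, [0, 0, 0], 0],
    [0.3, [0, 0, 0], 0],
    [0.3, [0, 0, -1.0], 0],
    [0.3, [0, 0, -2.0], 0],
    [0.3, [0, 0, -3.0], 0],
    [0.3, [0, 0, -4.0], 0],
    [0.3, [0, 0, -3.0], 0],
    [0, [0, 0, 0], 0],
  ],
)

```text
t: 8.25
position: [520.0, -420.4, 152.3]
orientation: [2.233, 2.184, 0.03]
force: [0.2, -0.4, -0.5]
gripper_width: 75.8
```

```bash
python3 -c "
from h import *
rows(450,-102,130,89,6)
p,d=imaging.read_camera('wrist');cv2.imwrite('pics/w4.png',p[:,:,::-1])"
```

```text
t 8.25 pos [ 520.  -420.4  152.3] yaw 88.7 tilt 1.49 w 75.8 q [-0.04  0.55  0.93  1.57 -0.48  1.24  0.95] shift_cm [31.68 -7.76  2.07] turn -0.3
[np.float64(5.3), np.float64(-1.3), np.float64(0.4)] -0.0
[np.float64(5.3), np.float64(-1.3), np.float64(0.4)] -0.0
[np.float64(5.3), np.float64(-1.3), np.float64(0.4)] -0.0
[np.float64(5.3), np.float64(-1.3), np.float64(0.4)] -0.0
[np.float64(5.3), np.float64(-1.3), np.float64(0.4)] -0.0
[np.float64(5.3), np.float64(-1.3), np.float64(0.4)] -0.0
```

View pics/w4.png

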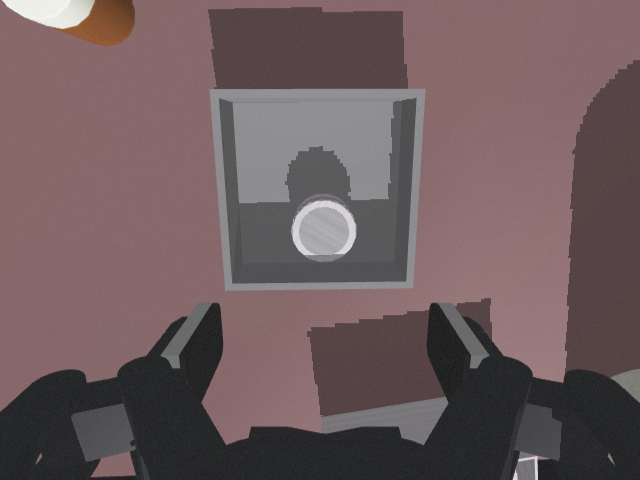

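The first tin is flat in the tub at (323,230). Next is tin 2.

Request:
apply_moves(
  motion=[
    [0, [5.3, -1.3, 0], 0],
    [0, [5.3, -1.3, 0.3], 0],
    [0, [5.3, -1.3, 0.3], 0],
    [0, [5.3, -1.4, 0.3], 0],
    [0, [5.3, -1.4, 0.5], 0],
    [0, [4.0, -1.4, 1.0], 0],
    [0, [0, 0, 1.5], 0],
    [0, [0, 0, 0], 0],
  ],
)

```text
t: 9.3
position: [440.1, -102.9, 105.5]
orientation: [2.238, 2.192, 0.026]
force: [0.2, -1.2, -0.0]
gripper_width: 85.7
```

```bash
python3 -c "
from h import *
to(437.2,-105.8,60,89)"
```

```text
t 9.30 pos [ 440.1 -102.9  105.5] yaw 88.8 tilt 1.09 w 85.7 q [-0.93 -0.01  1.09  2.13  0.    1.    0.14] shift_cm [-0.32 -0.37  4.54] turn -0.2
```

Request:
apply_moves(
  motion=[
    [0, [-0.3, -0.4, 1.5], 0],
    [0, [0, 0, 2.0], 0],
    [0, [0, 0, 2.0], 0],
    [0, [0, 0, 1.0], 0],
    [0, [0, 0, 0], 0],
  ],
)

```text
t: 9.93
position: [437.7, -109.0, 40.5]
orientation: [2.243, 2.185, 0.023]
force: [-0.3, -0.6, 0.7]
gripper_width: 85.6
```

```bash
python3 -c "
from h import *
to(437.2,-105.8,3,89)
o=sensors.get_obs()
p,d=imaging.read_camera('wrist');P=pts('wrist',d,o);m=(abs(P[...,2]-29)<5)&(np.hypot(P[...,0]-437,P[...,1]+106)<40);print(cv2.minEnclosingCircle(P[m][:,:2].astype(np.float32)),m.sum())
cv2.imwrite('pics/w5.png',p[:,:,::-1])"
```

```text
t 9.93 pos [ 437.7 -109.    40.5] yaw 88.5 tilt 1.02 w 85.6 q [-0.83  0.2   1.07  2.19 -0.24  0.85  0.37] shift_cm [ 0.31 -0.13  3.75] turn -0.5
((436.3285217285156, -104.3366928100586), 22.855093002319336) 8283
```

View pics/w5.png

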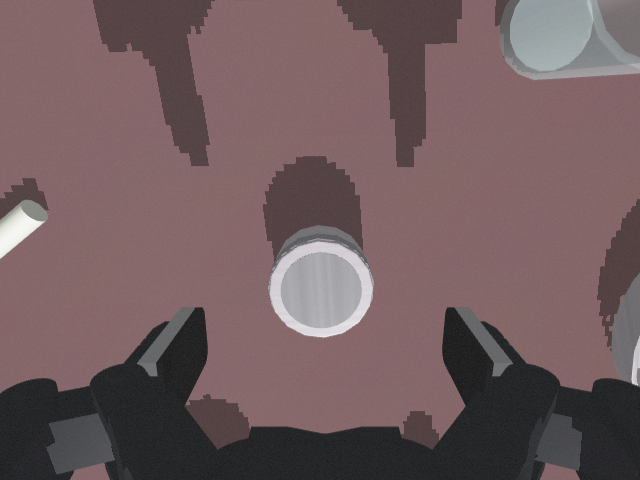

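The tin is at (321,288), centred between the fingers. It needs about 4 mm in x before I finish the descent and grip.

Request:
apply_moves(
  motion=[
    [0, [0.4, -0.1, 1.5], 0],
    [0, [0, -0.1, 1.3], 0],
    [0, [0, 0, 0.4], 0],
    [0, [0, 0, 0], 0],
  ],
)

```text
t: 10.48
position: [439.0, -105.7, 11.0]
orientation: [2.243, 2.181, 0.028]
force: [-0.0, 0.6, 1.3]
gripper_width: 84.9
```

```bash
python3 -c "
from h import *
to(437.0,-105,3,89)"
```

```text
t 10.47 pos [ 439.  -105.7   11. ] yaw 88.4 tilt 1.28 w 84.9 q [-0.77  0.27  1.01  2.21 -0.34  0.79  0.44] shift_cm [ 0.06 -0.22  0.79] turn -0.6
```

Request:
apply_moves(
  motion=[
    [0, [0, -0.2, 0.7], 0],
    [0.4, [0, 0, 0.1], 0],
    [1, [0, 0, 0], 0],
    [1, [0, 0, 0], 0],
    [1, [0, 0, 0], 0],
    [1, [0, 0, 0], 0],
    [1, [0, 0, -1.0], 0],
    [1, [0, 0, -2.5], 0],
    [1, [0, 0, -4.0], 0],
    [1, [0, 0, -5.0], 0],
  ],
)

```text
t: 11.72
position: [432.7, -106.7, 125.9]
orientation: [2.246, 2.181, 0.017]
force: [0.4, 2.6, 0.4]
gripper_width: 42.7
```

```bash
python3 -c "
from h import *
rows(520.5,-366,150,89,6)"
```

```text
t 11.72 pos [ 432.7 -106.7  125.9] yaw 88.3 tilt 0.87 w 42.7 q [-1.06 -0.14  1.17  2.12  0.15  1.06  0.  ] shift_cm [-25.66   9.57  -2.27] turn -0.7
[np.float64(-4.3), np.float64(1.6), np.float64(-0.4)] -0.1
[np.float64(-4.3), np.float64(1.6), np.float64(-0.4)] -0.1
[np.float64(-4.3), np.float64(1.6), np.float64(-0.4)] -0.1
[np.float64(-4.3), np.float64(1.6), np.float64(-0.4)] -0.1
[np.float64(-4.3), np.float64(1.6), np.float64(-0.4)] -0.1
[np.float64(-4.3), np.float64(1.5), np.float64(-0.4)] -0.1
```

Request:
apply_moves(
  motion=[
    [1, [-3.3, 1.4, -1.5], -0.1],
    [1, [-4.3, 1.6, -0.4], -0.1],
    [1, [-4.3, 1.6, 0], -0.1],
    [1, [-4.3, 1.6, 0], -0.1],
    [1, [-4.3, 1.6, 0], -0.1],
    [1, [-4.3, 1.5, 0], -0.2],
    [1, [0, 0, 0], 0],
    [1, [0, 0, 0], 0],
  ],
)

```text
t: 12.72
position: [520.3, -348.9, 150.5]
orientation: [2.235, 2.202, 0.051]
force: [0.1, -0.2, -1.4]
gripper_width: 42.8
```

```bash
python3 -c "
from h import *
to(520.5,-366,100,89)"
```

```text
t 12.72 pos [ 520.3 -348.9  150.5] yaw 89.2 tilt 1.89 w 42.8 q [-0.25  0.52  1.06  1.67 -0.52  1.24  0.92] shift_cm [-1.82 -0.08  5.01] turn 0.2
```

Request:
apply_moves(
  motion=[
    [1, [-1.6, -0.1, 1.5], 0.2],
    [1, [0, 0, 2.0], 0],
    [1, [0, 0, 2.0], 0],
    [1, [0, 0, 0.5], 0],
    [1, [0, 0, 0], 0],
  ],
)

```text
t: 13.35
position: [522.7, -356.9, 88.2]
orientation: [2.232, 2.207, 0.056]
force: [-0.5, -0.6, -0.9]
gripper_width: 42.9
```

```bash
python3 -c "
from h import *
to(520.5,-366,9,89)"
```

```text
t 13.35 pos [ 522.7 -356.9   88.2] yaw 89.4 tilt 2.04 w 42.9 q [-0.18  0.6   1.    1.71 -0.59  1.14  0.98] shift_cm [-1.1  -0.42  7.89] turn 0.4
```

Request:
apply_moves(
  motion=[
    [1, [-1.1, -0.4, 0.5], 0.4],
    [1, [0, 0, 1.0], 0],
    [1, [0, 0, 1.5], 0],
    [1, [0, 0, 1.0], 0],
    [1, [0, 0, 0], 0],
  ],
)

```text
t: 13.98
position: [519.6, -368.0, 45.6]
orientation: [2.24, 2.198, 0.056]
force: [0.3, 0.3, 0.3]
gripper_width: 42.8
```

```bash
python3 -c "
from h import *
to(520.5,-366,9,89)
p,d=imaging.read_camera('wrist');cv2.imwrite('pics/w6.png',p[:,:,::-1])"
```

```text
t 13.97 pos [ 519.6 -368.    45.6] yaw 88.9 tilt 2.05 w 42.8 q [-0.13  0.65  0.96  1.74 -0.63  1.08  1.02] shift_cm [ 0.11 -0.01  3.66] turn -0.1
```

View pics/w6.png

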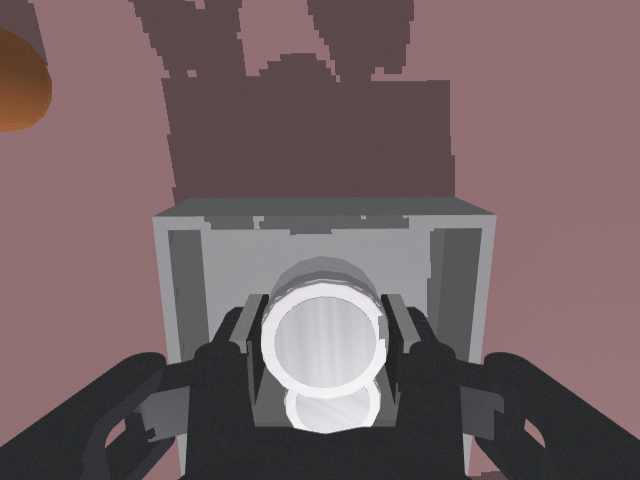

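The held tin is at (325,340) and the first tin is visible behind it at (332,405), with clearance between them. I'll lower and release.

Request:
apply_moves(
  motion=[
    [1, [0.1, 0, 1.5], 0],
    [1, [0, 0, 1.3], 0],
    [1, [0, 0, 0.5], 0],
    [1, [0, 0, 0], 0],
  ],
)

```text
t: 14.52
position: [521.1, -366.1, 10.9]
orientation: [2.239, 2.198, 0.056]
force: [0.2, -0.1, -0.0]
gripper_width: 42.2
```

```bash
python3 -c "
from h import *
to(520.5,-366,9,89)"
```

```text
t 14.53 pos [ 521.1 -366.1   10.9] yaw 89.0 tilt 2.07 w 42.2 q [-0.11  0.69  0.92  1.75 -0.67  1.03  1.05] shift_cm [ 0.01 -0.06  0.19] turn -0.0
```

Request:
apply_moves(
  motion=[
    [1, [0, 0, 0.2], 0],
    [0.3, [0, 0, 0], 0],
    [0.3, [0, 0, 0], 0],
    [0.3, [0, 0, 0], 0],
    [0.3, [0, 0, -1.0], 0],
    [0.3, [0, 0, -2.0], 0],
    [0.3, [0, 0, -3.0], 0],
    [0.3, [0, 0, -4.0], 0],
    [0.3, [0, 0, -4.0], 0],
    [0.3, [0, 0, 0], 0],
  ],
)

```text
t: 15.78
position: [517.1, -371.5, 161.1]
orientation: [2.237, 2.191, 0.058]
force: [-0.6, 0.1, 0.2]
gripper_width: 59.8
```

```bash
python3 -c "
from h import *
rows(517.8,371,160,192.3,14)
o=sensors.get_obs()
p,d=imaging.read_camera('wrist');cv2.imwrite('pics/w7.png',p[:,:,::-1])"
```

```text
t 15.78 pos [ 517.1 -371.5  161.1] yaw 88.8 tilt 2.20 w 59.8 q [-0.2   0.53  1.06  1.64 -0.52  1.26  0.95] shift_cm [74.22 -1.49  1.54] turn -103.5
[np.float64(5.3), np.float64(-0.1), np.float64(0.0)] -7.4
[np.float64(5.3), np.float64(0.6), np.float64(0.0)] -7.4
[np.float64(5.2), np.float64(1.3), np.float64(0.0)] -7.4
[np.float64(4.9), np.float64(1.9), np.float64(0.0)] -7.4
[np.float64(4.7), np.float64(2.5), np.float64(0.0)] -7.4
[np.float64(4.3), np.float64(3.1), np.float64(0.0)] -7.4
[np.float64(3.9), np.float64(3.6), np.float64(0.0)] -7.4
[np.float64(3.4), np.float64(4.1), np.float64(0.0)] -7.4
[np.float64(2.8), np.float64(4.5), np.float64(0.0)] -7.4
[np.float64(2.2), np.float64(4.8), np.float64(0.0)] -7.4
[np.float64(1.6), np.float64(5.1), np.float64(0.0)] -7.4
[np.float64(0.9), np.float64(5.2), np.float64(0.0)] -7.4
[np.float64(0.2), np.float64(5.3), np.float64(0.0)] -7.4
[np.float64(-0.5), np.float64(5.3), np.float64(0.0)] -7.4
```

View pics/w7.png

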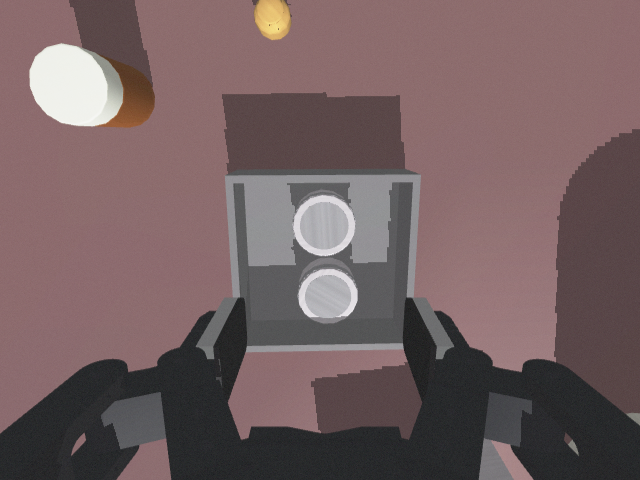

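Both tins lie flat side by side in the tub at (324,225) and (328,295). Next is the lid.

Request:
apply_moves(
  motion=[
    [0.3, [5.3, 0.1, -0.5], -7.4],
    [0.3, [5.3, 0.6, 0], -7.4],
    [0.3, [5.2, 1.3, 0], -7.4],
    [0.3, [4.9, 1.9, 0], -7.4],
    [0.3, [4.7, 2.5, 0], -7.4],
    [0.3, [4.3, 3.1, 0], -7.4],
    [0.3, [3.9, 3.6, 0], -7.4],
    [0.3, [3.4, 4.1, 0], -7.4],
    [0.3, [2.8, 4.5, 0], -7.4],
    [0.3, [2.2, 4.8, 0], -7.4],
  ],
)

```text
t: 17.08
position: [503.6, 172.0, 171.1]
orientation: [0.413, 3.093, 0.036]
force: [0.2, -0.1, 0.3]
gripper_width: 60.1
```

```bash
python3 -c "
from h import *
rows(517.8,371,140,192.3,5)"
```

```text
t 17.07 pos [503.6 172.  171.1] yaw 164.8 tilt 1.80 w 60.1 q [-1.15  0.13  0.81  1.89 -0.12  1.14  1.01] shift_cm [ 3.91 19.49  3.55] turn -27.5
[np.float64(0.8), np.float64(3.9), np.float64(0.6)] -5.5
[np.float64(0.4), np.float64(4.0), np.float64(0.6)] -5.5
[np.float64(0.0), np.float64(4.0), np.float64(0.6)] -5.5
[np.float64(-0.4), np.float64(4.0), np.float64(0.6)] -5.5
[np.float64(-0.8), np.float64(3.9), np.float64(0.6)] -5.5
```

Request:
apply_moves(
  motion=[
    [0.4, [0.8, 3.9, 0.4], -5.5],
    [0.4, [0.4, 4.0, 0.6], -5.5],
    [0.4, [0, 4.0, 0.6], -5.5],
    [0.4, [-0.4, 4.0, 0.6], -5.5],
    [0.4, [-0.6, 3.0, 0.6], -5.0],
    [0.4, [0, 0, 0], 0],
    [0.4, [0, 0, 0], 0],
  ],
)

```text
t: 17.95
position: [511.1, 372.1, 141.9]
orientation: [-0.358, 3.103, 0.022]
force: [0.5, 0.2, 0.1]
gripper_width: 51.1
```

```bash
python3 -c "
from h import *
to(517.8,371,80,192.3)
o=sensors.get_obs()
p,d=imaging.read_camera('wrist');cv2.imwrite('pics/w8.png',p[:,:,::-1])
P=pts('wrist',d,o);H=P[...,2]
m=(np.hypot(P[...,0]-518,P[...,1]-371)<60)&(H>28)&(H<50)&(d>0);r=cv2.minAreaRect(P[m][:,:2].astype(np.float32));print(r,np.median(H[m]))
m=(np.hypot(P[...,0]-518,P[...,1]-371)<100)&(H>7)&(H<50)&(d>0);m=cv2.erode(m.astype(np.uint8),np.ones((5,5)))>0;r=cv2.minAreaRect(P[m][:,:2].astype(np.float32));print(r)
"
```

```text
t 17.95 pos [511.1 372.1 141.9] yaw -166.9 tilt 1.32 w 51.1 q [-1.19  0.39  0.63  1.67 -0.25  1.14  1.3 ] shift_cm [-0.51 -0.33  6.2 ] turn 0.8
((516.3802490234375, 373.4756164550781), (69.53807067871094, 16.025432586669922), 12.198888778686523) 39.137354543394764
((516.6361083984375, 373.5100402832031), (129.3990020751953, 128.733154296875), 12.167473793029785)
```

View pics/w8.png

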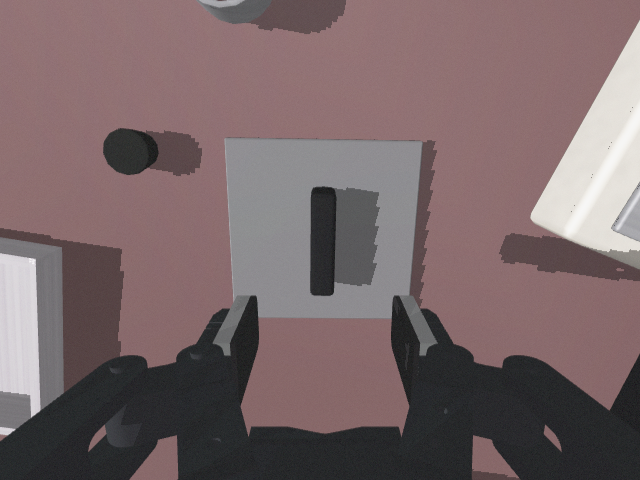

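The wrist view shows the lid handle at (323,241), aligned with the jaws. The lid is at about (517,372.5) with yaw 12.2°.

Request:
apply_moves(
  motion=[
    [0.5, [-0.5, -0.2, 1.5], 0.8],
    [0.5, [0, 0, 2.0], 0],
    [0.5, [0, 0, 2.0], 0],
    [0.5, [0, 0, 1.5], 0],
    [0.5, [0, 0, 1.0], 0],
    [0.5, [0, 0, 0], 0],
  ],
  grip_force=80,
)

```text
t: 18.75
position: [517.7, 369.7, 55.1]
orientation: [-0.328, 3.108, 0.02]
force: [-0.2, 0.1, 0.7]
gripper_width: 42.8
```

```bash
python3 -c "
from h import *
to(517,372.5,14,192.2)"
```

```text
t 18.75 pos [517.7 369.7  55.1] yaw -167.9 tilt 1.19 w 42.8 q [-1.15  0.49  0.59  1.73 -0.32  1.    1.34] shift_cm [0.08 0.24 4.12] turn -0.1
```

Request:
apply_moves(
  motion=[
    [0.5, [0, 0.2, 1.5], 0],
    [0.5, [0, 0.1, 1.5], 0],
    [0.5, [0, 0, 1.0], 0],
    [0.5, [0, 0, 0], 0],
  ],
)

```text
t: 19.25
position: [517.9, 374.1, 13.0]
orientation: [-0.329, 3.107, 0.021]
force: [0.3, -0.1, -0.0]
gripper_width: 43.0
```

```bash
python3 -c "
from h import *
to(517,372.5,14,192.2)"
```

```text
t 19.25 pos [517.9 374.1  13. ] yaw -167.9 tilt 1.25 w 43.0 q [-1.13  0.55  0.56  1.75 -0.36  0.93  1.36] shift_cm [ 0.12 -0.14 -0.11] turn -0.1
```

Request:
apply_moves(
  motion=[
    [0.5, [0.1, -0.1, -0.2], 0],
    [0.7, [0, 0, 0], 0],
    [1, [0, 0, 0], 0],
    [1, [0, 0, 0], 0],
    [1, [0, 0, 0], 0],
    [1, [0, 0, 0], 0],
  ],
)

```text
t: 20.0
position: [517.6, 373.0, 16.5]
orientation: [-0.329, 3.106, 0.023]
force: [-0.0, -0.9, -0.7]
gripper_width: 14.4
```

Request:
apply_moves(
  motion=[
    [1, [0, 0, -0.5], 0],
    [1, [0, 0, -1.5], 0],
    [1, [0, 0, -3.0], 0],
    [1, [0, 0, -4.0], 0],
    [1, [0, 0, -4.0], 0],
    [1, [0, 0, 0], 0],
  ],
)

```text
t: 20.75
position: [516.1, 370.4, 154.8]
orientation: [-0.327, 3.104, 0.025]
force: [0.1, 0.2, -2.0]
gripper_width: 14.2
```

```bash
python3 -c "
from h import *
rows(520,-392,165,88.9,16)
o=sensors.get_obs()
p,d=imaging.read_camera('wrist');cv2.imwrite('pics/w9.png',p[:,:,::-1])"
```

```text
t 20.75 pos [516.1 370.4 154.8] yaw -168.0 tilt 1.46 w 14.2 q [-1.19  0.38  0.64  1.65 -0.25  1.17  1.29] shift_cm [ 15.45 -74.63  -2.37] turn 103.1
[np.float64(1.0), np.float64(-4.7), np.float64(-0.1)] 6.4
[np.float64(0.4), np.float64(-4.7), np.float64(-0.1)] 6.4
[np.float64(-0.1), np.float64(-4.8), np.float64(-0.1)] 6.4
[np.float64(-0.6), np.float64(-4.7), np.float64(-0.1)] 6.4
[np.float64(-1.2), np.float64(-4.6), np.float64(-0.1)] 6.4
[np.float64(-1.7), np.float64(-4.5), np.float64(-0.1)] 6.4
[np.float64(-2.2), np.float64(-4.2), np.float64(-0.1)] 6.4
[np.float64(-2.6), np.float64(-4.0), np.float64(-0.1)] 6.4
[np.float64(-3.1), np.float64(-3.7), np.float64(-0.1)] 6.4
[np.float64(-3.4), np.float64(-3.3), np.float64(-0.1)] 6.4
[np.float64(-3.8), np.float64(-2.9), np.float64(-0.1)] 6.4
[np.float64(-4.1), np.float64(-2.4), np.float64(-0.1)] 6.4
[np.float64(-4.3), np.float64(-2.0), np.float64(-0.1)] 6.4
[np.float64(-4.5), np.float64(-1.5), np.float64(-0.1)] 6.4
[np.float64(-4.7), np.float64(-0.9), np.float64(-0.1)] 6.4
[np.float64(-4.7), np.float64(-0.4), np.float64(-0.1)] 6.4
```

View pics/w9.png

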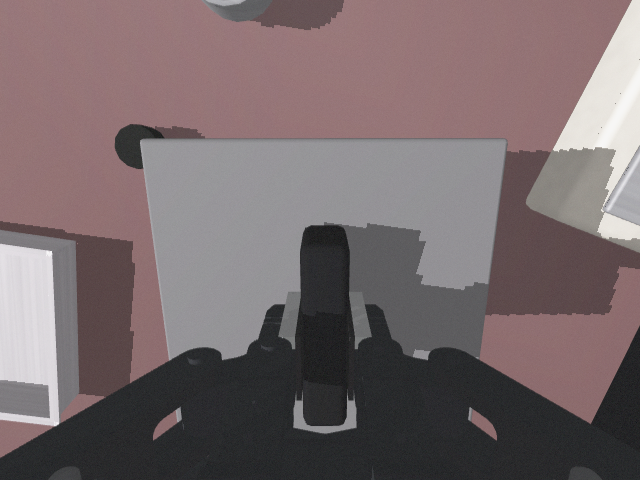

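The lid is lifted and held level by the handle (325,300). I'll carry it over.

Request:
apply_moves(
  motion=[
    [1, [0.7, -3.5, -0.5], 5.0],
    [1, [0.4, -4.7, -0.3], 6.4],
    [1, [-0.1, -4.8, -0.1], 6.4],
    [1, [-0.6, -4.7, 0], 6.4],
    [1, [-1.2, -4.6, 0], 6.4],
    [1, [-1.7, -4.5, 0], 6.4],
    [1, [-2.2, -4.2, 0], 6.4],
    [1, [-2.6, -4.0, 0], 6.4],
    [1, [-3.1, -3.7, 0], 6.4],
    [1, [-3.4, -3.3, 0], 6.4],
  ],
)

```text
t: 22.05
position: [517.8, -104.9, 147.3]
orientation: [-1.378, -2.821, -0.023]
force: [0.9, 1.0, -1.2]
gripper_width: 14.8
```

```bash
python3 -c "
from h import *
rows(520,-392,150,88.9,7)"
```

```text
t 22.05 pos [ 517.8 -104.9  147.3] yaw 127.9 tilt 0.84 w 14.8 q [-0.8   0.23  1.06  1.91 -0.24  1.13  1.01] shift_cm [-22.78 -17.47  -0.66] turn 39.0
[np.float64(-3.3), np.float64(-2.5), np.float64(-0.0)] 5.6
[np.float64(-3.5), np.float64(-2.2), np.float64(-0.0)] 5.6
[np.float64(-3.7), np.float64(-1.8), np.float64(-0.0)] 5.6
[np.float64(-3.8), np.float64(-1.5), np.float64(-0.0)] 5.6
[np.float64(-4.0), np.float64(-1.1), np.float64(-0.0)] 5.6
[np.float64(-4.0), np.float64(-0.7), np.float64(-0.0)] 5.6
[np.float64(-4.1), np.float64(-0.3), np.float64(-0.0)] 5.6
```

Request:
apply_moves(
  motion=[
    [1, [-3.3, -2.5, -0.2], 5.6],
    [1, [-3.5, -2.2, 0], 5.6],
    [1, [-3.7, -1.8, 0], 5.6],
    [1, [-3.8, -1.5, 0], 5.6],
    [1, [-4.0, -1.1, 0], 5.6],
    [1, [-4.0, -0.7, 0], 5.6],
    [1, [-3.0, -0.2, 0], 4.0],
    [1, [0, 0, 0], 0],
    [1, [0, 0, 0], 0],
  ],
)

```text
t: 23.18
position: [509.0, -390.9, 136.4]
orientation: [-2.233, -2.184, -0.01]
force: [0.1, 0.7, -1.3]
gripper_width: 14.3
```

```bash
python3 -c "
from h import *
to(520,-392,110,88.9)"
```

```text
t 23.18 pos [ 509.  -390.9  136.4] yaw 88.7 tilt 1.11 w 14.3 q [-0.16  0.61  1.08  1.62 -0.56  1.27  1.  ] shift_cm [-0.13  1.12  2.63] turn -0.2
```

Request:
apply_moves(
  motion=[
    [1, [-0.1, 1.1, 1.0], -0.2],
    [1, [0, 0, 1.5], 0],
    [1, [0, 0, 1.5], 0],
    [1, [0, 0, 1.0], 0],
    [1, [0, 0, 0], 0],
  ],
)

```text
t: 23.8
position: [521.4, -386.7, 81.0]
orientation: [-2.22, -2.192, -0.012]
force: [-1.2, 0.5, -0.6]
gripper_width: 14.8
```

```bash
python3 -c "
from h import *
to(520,-392,56,88.9)
for n in ('side','wrist'):
    o=sensors.get_obs();p,d=imaging.read_camera(n);cv2.imwrite(f'pics/{n}10.png',p[:,:,::-1] if n=='wrist' else cv2.resize(p[300:,250:530,::-1],None,fx=2.5,fy=2.5))
    P=pts(n,d,o);H=P[...,2];np.savez('pics/l_%s.npz'%n,P=P,p=p)
    for z0 in (62,66,70,74,78):
        m=(abs(H-z0)<2)&(np.hypot(P[...,0]-520,P[...,1]+392)<110)&(d>0); print(n,z0,m.sum(),np.percentile(P[m][:,:2],[2,98],axis=0).round(0).tolist() if m.sum() else '')
"
```

```text
t 23.80 pos [ 521.4 -386.7   81. ] yaw 89.3 tilt 1.31 w 14.8 q [-0.13  0.68  1.02  1.65 -0.62  1.19  1.03] shift_cm [-0.58 -0.11  2.49] turn 0.4
side 62 0 
side 66 0 
side 70 42 [[484.0, -454.0], [582.0, -423.0]]
side 74 1911 [[459.0, -453.0], [586.0, -383.0]]
side 78 2303 [[458.0, -450.0], [584.0, -328.0]]
wrist 62 0 
wrist 66 0 
wrist 70 0 
wrist 74 5702 [[477.0, -446.0], [586.0, -362.0]]
wrist 78 55228 [[458.0, -400.0], [584.0, -321.0]]
```

View pics/side10.png

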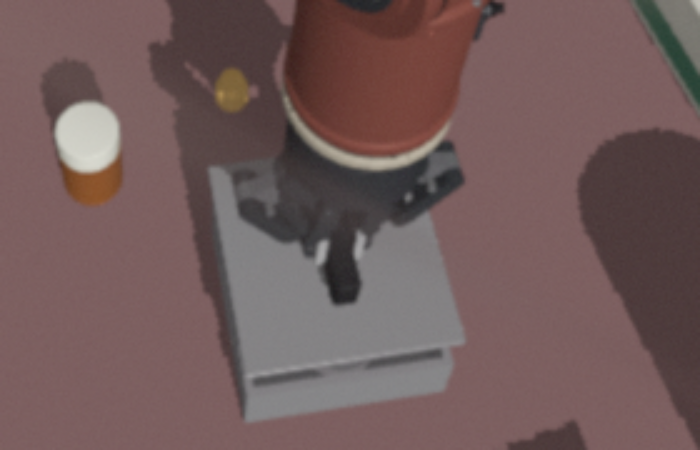

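View pics/wrist10.png

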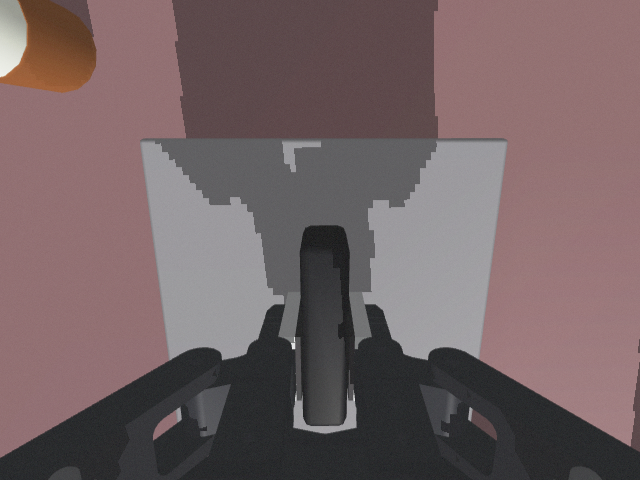

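The lid plate centre is at about (521.5,-387.5), so it needs 5 mm more toward -y. I'll correct that and lower.

Request:
apply_moves(
  motion=[
    [1, [-0.5, -0.1, 0], 0.2],
    [1, [0, 0, 0], 0],
    [1, [0, 0, 0.6], 0],
    [1, [0, 0, 0.6], 0],
    [1, [0, 0, 0], 0],
  ],
)

```text
t: 24.52
position: [520.9, -393.2, 70.5]
orientation: [-2.227, -2.19, -0.013]
force: [-0.6, 0.0, -0.8]
gripper_width: 14.5
```

```bash
python3 -c "
from h import *
to(520.5,-392,56.5,88.9)"
```

```text
t 24.52 pos [ 520.9 -393.2   70.5] yaw 89.0 tilt 1.14 w 14.5 q [-0.12  0.69  1.01  1.65 -0.63  1.18  1.04] shift_cm [ 0.1  -0.03  1.4 ] turn 0.1
```

Request:
apply_moves(
  motion=[
    [1, [0.1, 0, 0.4], 0],
    [1, [0, 0, 0.5], 0],
    [1, [0, 0, 0], 0],
  ],
)

```text
t: 24.9
position: [520.8, -391.8, 60.7]
orientation: [-2.227, -2.19, -0.013]
force: [0.5, -0.8, -1.8]
gripper_width: 14.4
```

Request:
apply_moves(
  motion=[
    [1, [0, 0, 0.3], 0],
    [1, [0, 0, 0.2], 0],
    [1, [0, 0, 0], 0],
  ],
)

```text
t: 25.28
position: [521.0, -391.7, 58.0]
orientation: [-2.227, -2.19, -0.016]
force: [-2.3, 1.2, 3.8]
gripper_width: 14.4
```

```bash
python3 -c "
from h import *
to(520.5,-392,56.5,88.9);print(sensors.get_obs()['force'])"
```

```text
t 25.27 pos [ 521.  -391.7   58. ] yaw 89.1 tilt 1.19 w 14.4 q [-0.11  0.7   1.    1.66 -0.65  1.16  1.04] shift_cm [-0.03 -0.05  0.15] turn 0.2
[-2.26216731  1.18986267  3.76267972]
```

Contact shows about 5 N upward on one edge of the rim. I'll release.

Request:
apply_moves(
  motion=[
    [0.5, [0, 0, 0], 0],
    [0.5, [0, 0, 0], 0],
    [0.5, [0, 0, 0], 0],
    [0.5, [0, 0, -1.0], 0],
    [0.5, [0, 0, -2.0], 0],
    [0.5, [0, 0, -3.0], 0],
    [0.5, [0, 0, -4.0], 0],
    [0.4, [0, 0, -2.0], 0],
    [0, [0, 0, 0], 0],
  ],
  grip_force=50,
)

```text
t: 26.4
position: [521.9, -395.4, 186.9]
orientation: [-2.23, -2.192, -0.016]
force: [0.1, -0.3, -0.5]
gripper_width: 67.9
```

```bash
cat > lid.py <<'E'
from h import *
def chk(n,tag):
    o=sensors.get_obs();p,d=imaging.read_camera(n);cv2.imwrite(f'pics/{n}{tag}.png',p[:,:,::-1])
    P=pts(n,d,o);H=P[...,2]
    m=(abs(H-52)<6)&(np.hypot(P[...,0]-520,P[...,1]+392)<93)&(d>0)&(abs(P[...,0]-520)<60)&(abs(P[...,1]+392)<60)
    q=P[m];A=np.c_[q[:,:2]-[520,-392],np.ones(len(q))];s=np.linalg.lstsq(A,q[:,2],rcond=None)[0];
    m2=(abs(H-52)<6)&(np.hypot(P[...,0]-520,P[...,1]+392)<100)&(d>0)
    print(n,m.sum(),'slope',s,'rect',cv2.minAreaRect(P[m2][:,:2].astype(np.float32)))
E
python3 -c "
from lid import *
to(384,-275.7,150,88.9)
chk('wrist',11);chk('side',11)"
```

```text
t 26.40 pos [ 521.9 -395.4  186.9] yaw 89.0 tilt 1.02 w 67.9 q [-0.16  0.59  1.1   1.54 -0.54  1.36  0.97] shift_cm [ 11.66 -13.98   3.94] turn 0.1
wrist 24772 slope [ 9.61821459e-05 -5.36886683e-04  5.13934636e+01] rect ((520.604736328125, -391.5848388671875), (131.99354553222656, 132.57742309570312), 89.02894592285156)
side 5151 slope [2.16646944e-03 2.33852131e-05 5.24705320e+01] rect ((522.4598999023438, -392.6421813964844), (133.56863403320312, 132.44003295898438), 89.162353515625)
```

View pics/wrist11.png

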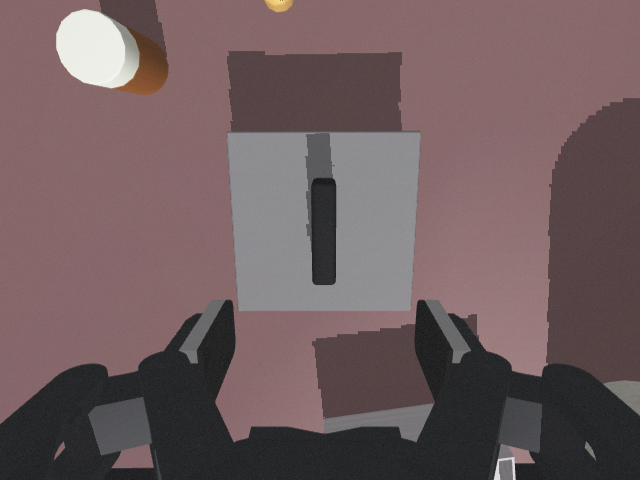

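View pics/side11.png

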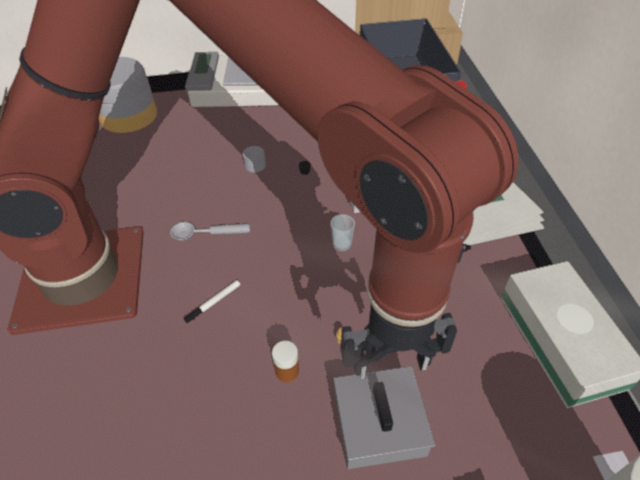

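The lid is seated level: centre (520.6,-391.6), top at 51.4 mm, slope under 0.003. Now the jar.

Request:
apply_moves(
  motion=[
    [0, [2.9, -3.5, 0], 0],
    [0, [2.9, -3.5, 0], 0],
    [0, [2.9, -3.5, 0.5], 0],
    [0, [2.5, -3.0, 1.5], 0],
    [0, [0, 0, 1.0], 0],
    [0, [0, 0, 0], 0],
  ],
)

```text
t: 27.25
position: [388.8, -277.9, 155.4]
orientation: [-2.217, -2.187, -0.016]
force: [0.9, -0.3, -0.1]
gripper_width: 85.2
```

```bash
python3 -c "
from h import *
to(384,-275.7,100,88.9)
o=sensors.get_obs()
p,d=imaging.read_camera('wrist');P=pts('wrist',d,o);m=(abs(P[...,2]-70)<5)&(np.hypot(P[...,0]-384,P[...,1]+276)<35);print(cv2.minEnclosingCircle(P[m][:,:2].astype(np.float32)),m.sum())
cv2.imwrite('pics/w12.png',p[:,:,::-1])"
```

```text
t 27.25 pos [ 388.8 -277.9  155.4] yaw 89.2 tilt 1.65 w 85.2 q [-0.71  0.1   1.34  1.99 -0.13  1.15  0.67] shift_cm [ 0.07 -0.41  5.55] turn 0.3
((383.2954406738281, -274.67510986328125), 21.053503036499023) 3663
```

View pics/w12.png

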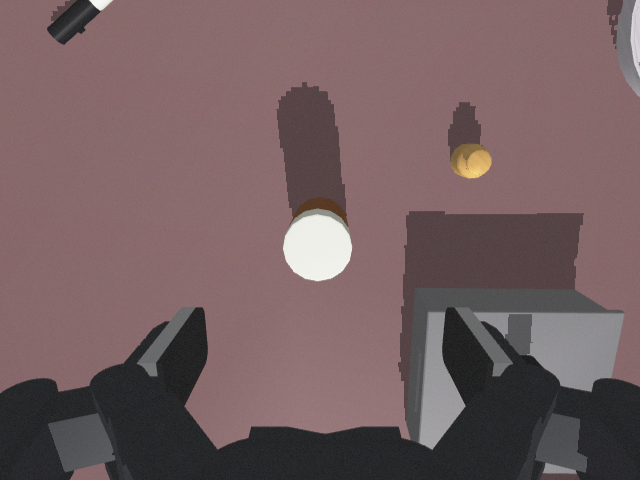

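The jar top is at (318,246), jar at (383.5,-275). I'll align and descend in two stages.

Request:
apply_moves(
  motion=[
    [0, [0.2, -0.4, 1.0], 0],
    [0, [0.1, -0.1, 1.5], 0],
    [0, [0, 0, 1.5], 0],
    [0, [0, 0, 1.0], 0],
    [0, [0, 0, 0], 0],
  ],
)

```text
t: 27.92
position: [379.5, -281.0, 101.4]
orientation: [-2.23, -2.176, 0.019]
force: [0.1, -0.6, -0.3]
gripper_width: 85.4
```

```bash
python3 -c "
from h import *
to(383.5,-275,26,88.9)"
```

```text
t 27.93 pos [ 379.5 -281.   101.4] yaw 88.6 tilt 1.66 w 85.4 q [-0.58  0.23  1.26  2.06 -0.25  1.05  0.78] shift_cm [0.54 0.59 7.54] turn -0.3
```

Request:
apply_moves(
  motion=[
    [0, [0.5, 0.5, 0], 0],
    [0, [0, 0, 0.5], 0],
    [0, [0, 0, 0.5], 0],
    [0, [0, 0, 0], 0],
  ],
)

```text
t: 28.42
position: [385.4, -276.2, 91.5]
orientation: [-2.231, -2.177, 0.019]
force: [-0.8, -0.9, -0.6]
gripper_width: 85.5
```

```bash
python3 -c "
from h import *
to(383.5,-275,26,88.9)"
```

```text
t 28.43 pos [ 385.4 -276.2   91.5] yaw 88.6 tilt 1.59 w 85.5 q [-0.56  0.26  1.23  2.07 -0.28  1.03  0.78] shift_cm [ 0.06 -0.02  6.55] turn -0.3
```

Request:
apply_moves(
  motion=[
    [0, [0.1, 0, 1.0], 0],
    [0, [0, 0, 1.5], 0],
    [0, [0, 0, 1.0], 0],
    [0, [0, 0, 0], 0],
  ],
)

```text
t: 28.92
position: [384.1, -274.4, 53.6]
orientation: [-2.23, -2.176, 0.019]
force: [-0.6, 0.7, 0.7]
gripper_width: 85.4
```

```bash
python3 -c "
from h import *
to(383.5,-275,26,88.9)"
```

```text
t 28.93 pos [ 384.1 -274.4   53.6] yaw 88.6 tilt 1.63 w 85.4 q [-0.48  0.33  1.15  2.1  -0.36  0.96  0.85] shift_cm [-0.08  0.01  2.76] turn -0.3
```

Request:
apply_moves(
  motion=[
    [0, [-0.1, 0, 1.0], 0],
    [0, [0, 0, 1.0], 0],
    [0, [0, 0, 0.5], 0],
    [0, [0, 0, 0], 0],
    [0.3, [0, 0, 0], 0],
    [0.45, [0, 0, 0], 0],
    [1, [0, 0, 0], 0],
    [1, [0, 0, 0], 0],
    [1, [0, 0, 0], 0],
  ],
)

```text
t: 30.05
position: [383.9, -275.7, 27.6]
orientation: [-2.231, -2.177, 0.018]
force: [0.4, -0.7, -1.5]
gripper_width: 40.7
```

```bash
python3 -c "
from h import *
to(383.5,-275,26,88.9)
p,d=imaging.read_camera('side');cv2.imwrite('pics/s13.png',cv2.resize(p[280:440,200:440,::-1],None,fx=3,fy=3))"
```

```text
t 30.05 pos [ 383.9 -275.7   27.6] yaw 88.6 tilt 1.56 w 40.7 q [-0.42  0.38  1.09  2.12 -0.42  0.91  0.9 ] shift_cm [ 0.07 -0.04  0.16] turn -0.3
```

View pics/s13.png

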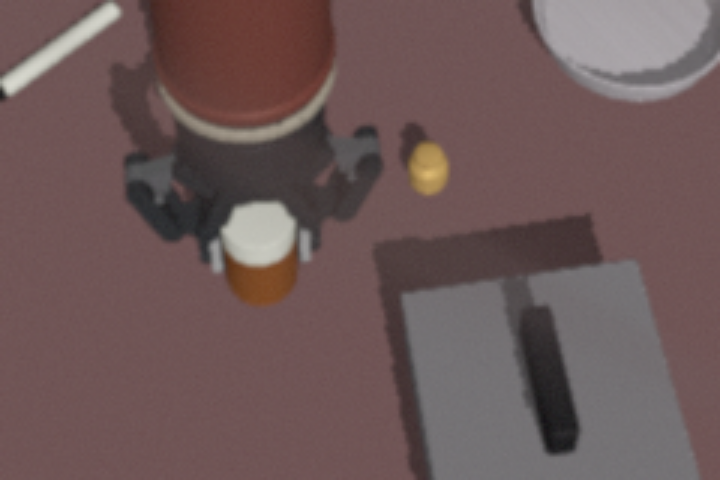

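The jar is upright between the pads. I'll lift it straight up, then travel.

Request:
apply_moves(
  motion=[
    [1, [0, 0, -0.5], 0],
    [1, [0, 0, -1.5], 0],
    [1, [0, 0, -3.0], 0],
    [1, [0, 0, -3.5], 0],
    [1, [0.5, -1.0, -3.5], 0],
    [1, [1.0, -1.5, -2.0], 0],
    [1, [1.0, -1.5, -1.0], 0],
    [1, [0, 0, 0], 0],
  ],
)

```text
t: 31.1
position: [352.7, -251.6, 175.5]
orientation: [-2.219, -2.17, 0.013]
force: [0.8, 0.3, -1.1]
gripper_width: 40.9
```

```bash
python3 -c "
from h import *
rows(645,139,170,91,10)"
```

```text
t 31.10 pos [ 352.7 -251.6  175.5] yaw 88.7 tilt 2.23 w 40.9 q [-0.73 -0.26  1.13  2.05  0.24  1.25  0.28] shift_cm [39.69 28.38  0.42] turn -2.3
[np.float64(4.0), np.float64(2.8), np.float64(0.1)] -0.2
[np.float64(4.0), np.float64(2.9), np.float64(0.1)] -0.2
[np.float64(3.9), np.float64(2.9), np.float64(0.1)] -0.2
[np.float64(3.9), np.float64(2.9), np.float64(0.1)] -0.2
[np.float64(3.9), np.float64(2.9), np.float64(0.1)] -0.2
[np.float64(3.9), np.float64(2.9), np.float64(0.1)] -0.2
[np.float64(3.9), np.float64(2.9), np.float64(0.1)] -0.2
[np.float64(3.9), np.float64(2.9), np.float64(0.1)] -0.2
[np.float64(3.9), np.float64(3.0), np.float64(0.1)] -0.2
[np.float64(3.9), np.float64(3.0), np.float64(0.1)] -0.2
```

Request:
apply_moves(
  motion=[
    [1, [2.5, 2.5, 0], -0.2],
    [1, [4.0, 2.9, 0], -0.2],
    [1, [4.0, 2.9, 0], -0.2],
    [1, [3.9, 2.9, 0], -0.2],
    [1, [3.9, 2.9, 0], -0.2],
    [1, [3.9, 2.9, 0], -0.2],
    [1, [3.9, 2.9, 0], -0.2],
    [1, [3.9, 2.9, 0], -0.2],
    [1, [3.9, 2.9, 0], -0.2],
    [1, [2.0, 1.5, 0], -0.2],
  ],
)

```text
t: 32.35
position: [644.8, 102.4, 171.4]
orientation: [-2.209, -2.207, 0.02]
force: [-0.3, -1.0, -0.6]
gripper_width: 40.7
```

```bash
python3 -c "
from h import *
rows(645,139,120,91,3)"
```

```text
t 32.35 pos [644.8 102.4 171.4] yaw 90.0 tilt 1.31 w 40.7 q [-0.89  0.54  0.95  1.55 -0.45  1.31  0.12] shift_cm [3.64 0.13 5.16] turn -1.0
[np.float64(1.2), np.float64(0.0), np.float64(1.7)] -0.3
[np.float64(1.2), np.float64(0.0), np.float64(1.7)] -0.3
[np.float64(1.2), np.float64(0.0), np.float64(1.7)] -0.3
```

Request:
apply_moves(
  motion=[
    [1, [1.5, 0, 0.5], -0.5],
    [1, [1.5, 0, 1.5], -0.5],
    [1, [0.3, 0, 2.0], 0],
    [1, [0, 0, 2.0], 0],
    [1, [0, 0, 0.5], 0],
    [1, [0, 0, 0], 0],
  ],
)

```text
t: 33.1
position: [642.4, 133.7, 99.5]
orientation: [-2.193, -2.228, 0.029]
force: [0.7, -0.7, -1.7]
gripper_width: 40.9
```

```bash
python3 -c "
from h import *
to(645,139,29,91)"
```

```text
t 33.10 pos [642.4 133.7  99.5] yaw 90.9 tilt 1.37 w 40.9 q [-0.9   0.61  0.9   1.61 -0.5   1.2   0.12] shift_cm [0.54 0.43 7.04] turn -0.1
```

Request:
apply_moves(
  motion=[
    [1, [0.5, 0.4, 1.0], 0],
    [1, [0, 0, 2.0], 0],
    [1, [0, 0, 2.0], 0],
    [1, [0, 0, 0.8], 0],
    [1, [0, 0, 0], 0],
  ],
)

```text
t: 33.72
position: [645.5, 138.3, 37.6]
orientation: [-2.194, -2.228, 0.028]
force: [1.1, -0.2, -1.0]
gripper_width: 41.1
```

```bash
python3 -c "
from h import *
to(645,139,31,91)"
```

```text
t 33.73 pos [645.5 138.3  37.6] yaw 90.9 tilt 1.34 w 41.1 q [-0.87  0.68  0.85  1.64 -0.56  1.1   0.15] shift_cm [ 0.07 -0.03  0.66] turn -0.1
```

Request:
apply_moves(
  motion=[
    [1, [0, 0, 0.4], 0],
    [1, [0, 0, 0.2], 0],
    [1, [0, 0, 0], 0],
  ],
)

```text
t: 34.1
position: [646.1, 138.3, 32.2]
orientation: [-2.195, -2.228, 0.026]
force: [0.5, -0.7, -0.6]
gripper_width: 41.2
```

```bash
python3 -c "
from h import *
to(645,139,31,91);print(sensors.get_obs()['force'])"
```

```text
t 34.10 pos [646.1 138.3  32.2] yaw 90.9 tilt 1.25 w 41.2 q [-0.87  0.68  0.84  1.65 -0.56  1.09  0.15] shift_cm [ 0.07 -0.1   0.13] turn -0.1
[ 0.49102799 -0.68161444 -0.64878592]
```

Request:
apply_moves(
  motion=[
    [1, [0, 0, 0.2], 0],
    [1, [0, 0, 0], 0],
  ],
)

```text
t: 34.35
position: [646.5, 138.4, 30.8]
orientation: [-2.195, -2.228, 0.024]
force: [0.8, 0.6, -1.7]
gripper_width: 40.8
```

Request:
apply_moves(
  motion=[
    [0.35, [0, 0, 0], 0],
    [0.3, [0, 0, 0], 0],
    [0.2, [0, 0, 0], 0],
    [0.2, [0, 0, 0], 0],
    [0.2, [0, 0, -1.0], 0],
    [0.2, [0, 0, -2.0], 0],
    [0.2, [0, 0, -3.0], 0],
    [0.2, [0, 0, -4.0], 0],
    [0.2, [0, 0, -4.0], 0],
    [0, [0, 0, 0], 0],
  ],
)

```text
t: 35.6
position: [650.7, 137.7, 182.6]
orientation: [-2.199, -2.229, 0.018]
force: [-0.2, -0.2, 0.0]
gripper_width: 83.9
```

```bash
python3 -c "
from h import *
rows(372.8,283,170,100,8)
p,d=imaging.read_camera('wrist');cv2.imwrite('pics/w14.png',p[:,:,::-1])"
```

```text
t 35.60 pos [650.7 137.7 182.6] yaw 90.8 tilt 0.91 w 83.9 q [-0.93  0.55  0.94  1.51 -0.45  1.33  0.07] shift_cm [ 14.91 -27.56   1.68] turn -9.2
[np.float64(1.9), np.float64(-3.4), np.float64(0.2)] -1.2
[np.float64(1.9), np.float64(-3.4), np.float64(0.2)] -1.2
[np.float64(2.0), np.float64(-3.4), np.float64(0.2)] -1.2
[np.float64(2.1), np.float64(-3.3), np.float64(0.2)] -1.2
[np.float64(2.1), np.float64(-3.3), np.float64(0.2)] -1.2
[np.float64(2.2), np.float64(-3.2), np.float64(0.2)] -1.2
[np.float64(2.3), np.float64(-3.2), np.float64(0.2)] -1.2
[np.float64(2.3), np.float64(-3.2), np.float64(0.2)] -1.2
```

View pics/w14.png

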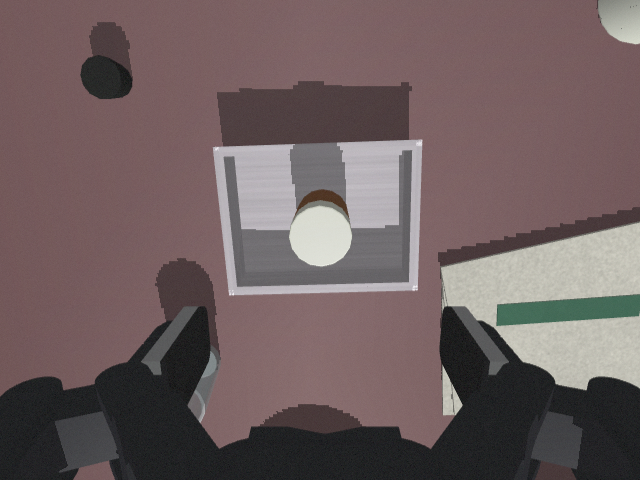

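The jar stands upright in the middle of the tray, with its cap at (321,233). Now the ring.

Request:
apply_moves(
  motion=[
    [0, [1.9, -3.4, 0], -1.2],
    [0, [1.9, -3.4, 0], -1.2],
    [0, [2.0, -3.4, 0], -1.2],
    [0, [2.1, -3.3, 0], -1.2],
    [0, [2.1, -3.3, 0], -1.2],
    [0, [2.2, -3.2, 0], -1.2],
    [0, [2.0, -3.0, 0.5], -1.2],
    [0, [0, 0, 1.0], 0],
    [0, [0, 0, 1.0], 0],
    [0, [0, 0, 0], 0],
  ],
)

```text
t: 36.9
position: [398.0, 262.1, 154.2]
orientation: [-2.021, -2.385, 0.034]
force: [-0.4, 0.1, 0.8]
gripper_width: 85.4
```

```bash
python3 -c "
from h import *
to(372.8,283,80,100)
o=sensors.get_obs()
p,d=imaging.read_camera('wrist');P=pts('wrist',d,o);m=(abs(P[...,2]-40)<5)&(np.hypot(P[...,0]-373,P[...,1]-283)<45);print(cv2.minEnclosingCircle(P[m][:,:2].astype(np.float32)),m.sum())
cv2.imwrite('pics/w15.png',p[:,:,::-1])"
```

```text
t 36.90 pos [398.  262.1 154.2] yaw 99.5 tilt 1.53 w 85.4 q [-1.63  0.05  1.01  1.99 -0.06  1.15 -0.43] shift_cm [ 2.49 -1.94  7.47] turn -0.5
((371.5109558105469, 284.5653381347656), 25.989398956298828) 1407
```

View pics/w15.png

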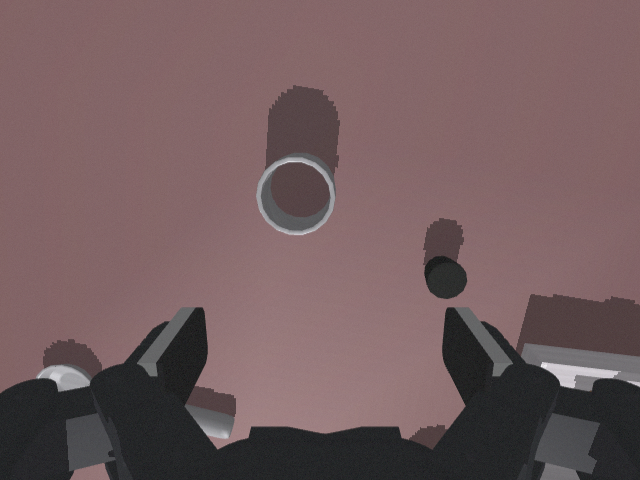

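The ring is at (296,196) in the picture, world (372,284). I'll align and descend.

Request:
apply_moves(
  motion=[
    [0, [1.3, -1.1, 0.5], 0],
    [0, [1.2, -0.9, 1.5], 0],
    [0, [0, 0, 1.5], 0],
    [0, [0, 0, 1.5], 0],
    [0, [0, 0, 0], 0],
    [0, [0, 0, 0], 0],
  ],
)

```text
t: 37.7
position: [376.0, 280.8, 101.7]
orientation: [-2.032, -2.381, 0.035]
force: [-0.8, 0.7, -0.3]
gripper_width: 85.4
```

```bash
python3 -c "
from h import *
to(372,284,7,100)"
```

```text
t 37.70 pos [376.  280.8 101.7] yaw 99.1 tilt 1.44 w 85.4 q [-1.64  0.13  0.98  2.06 -0.13  1.03 -0.43] shift_cm [ 0.43 -0.11  9.48] turn -0.9
```

Request:
apply_moves(
  motion=[
    [0, [0.4, -0.1, 1.0], 0],
    [0, [0, 0, 2.0], 0],
    [0, [0, 0, 1.5], 0],
    [0, [0, 0, 0.5], 0],
    [0, [0, 0, 0], 0],
  ],
)

```text
t: 38.33
position: [373.7, 285.6, 50.1]
orientation: [-2.031, -2.381, 0.032]
force: [0.3, -0.2, 0.4]
gripper_width: 85.3
```

```bash
python3 -c "
from h import *
to(372,284,7,100)"
```

```text
t 38.33 pos [373.7 285.6  50.1] yaw 99.1 tilt 1.34 w 85.3 q [-1.58  0.25  0.94  2.11 -0.26  0.93 -0.34] shift_cm [-0.11 -0.1   4.31] turn -0.9
```

Request:
apply_moves(
  motion=[
    [0, [-0.1, -0.1, 1.5], 0],
    [0, [0, 0, 1.5], 0],
    [0, [0, 0, 1.0], 0],
    [0, [0, 0, 0], 0],
    [0.2, [0, 0, 0], 0],
    [1, [0, 0, 0], 0],
    [1, [0, 0, 0], 0],
    [1, [0, 0, 0], 0],
    [1, [0, 0, 0], 0],
  ],
)

```text
t: 39.45
position: [372.4, 284.8, 8.7]
orientation: [-2.031, -2.38, 0.029]
force: [-0.6, -0.6, -2.5]
gripper_width: 51.3
```

```bash
python3 -c "
from h import *
to(372,284,7,100)
p,d=imaging.read_camera('wrist');cv2.imwrite('pics/w16.png',p[:,:,::-1])"
```

```text
t 39.45 pos [372.4 284.8   8.7] yaw 99.1 tilt 1.29 w 51.3 q [-1.52  0.33  0.89  2.14 -0.35  0.85 -0.26] shift_cm [-0.07 -0.04  0.17] turn -0.9
```

View pics/w16.png

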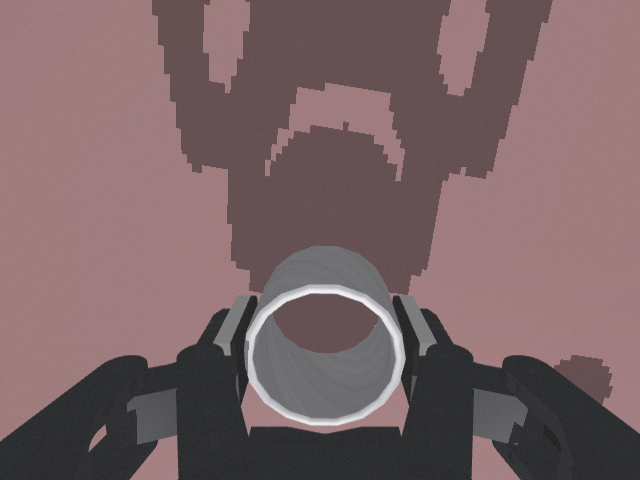

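The ring is gripped squarely around (326,355). I'll lift it.

Request:
apply_moves(
  motion=[
    [1, [0, 0, -0.5], 0],
    [1, [0, 0, -1.5], 0],
    [1, [0, 0, -3.0], 0],
    [1, [0, 0.5, -4.0], 0],
    [1, [-1.0, 1.0, -4.0], 0],
    [1, [-2.0, 2.0, -3.0], 0],
    [1, [0, 0, 0], 0],
  ],
)

```text
t: 40.38
position: [417.4, 259.6, 177.5]
orientation: [-2.034, -2.378, 0.026]
force: [-0.7, -0.2, -2.3]
gripper_width: 51.1
```

```bash
python3 -c "
from h import *
rows(642.7,-142,165,90,10)"
```

```text
t 40.38 pos [417.4 259.6 177.5] yaw 98.9 tilt 1.20 w 51.1 q [-1.64  0.06  1.05  1.94 -0.07  1.19 -0.4 ] shift_cm [-43.16  16.06   0.97] turn 8.9
[np.float64(-4.3), np.float64(1.6), np.float64(0.1)] 0.9
[np.float64(-4.3), np.float64(1.7), np.float64(0.1)] 0.9
[np.float64(-4.3), np.float64(1.7), np.float64(0.1)] 0.9
[np.float64(-4.2), np.float64(1.8), np.float64(0.1)] 0.9
[np.float64(-4.2), np.float64(1.9), np.float64(0.1)] 0.9
[np.float64(-4.2), np.float64(1.9), np.float64(0.1)] 0.9
[np.float64(-4.1), np.float64(2.0), np.float64(0.1)] 0.9
[np.float64(-4.1), np.float64(2.1), np.float64(0.1)] 0.9
[np.float64(-4.1), np.float64(2.1), np.float64(0.1)] 0.9
[np.float64(-4.1), np.float64(2.2), np.float64(0.1)] 0.9
```

Request:
apply_moves(
  motion=[
    [1, [-3.0, 1.2, 0], 0.9],
    [1, [-4.3, 1.7, 0], 0.9],
    [1, [-4.3, 1.7, 0], 0.9],
    [1, [-4.2, 1.8, 0], 0.9],
    [1, [-4.2, 1.9, 0], 0.9],
    [1, [-4.2, 1.9, 0], 0.9],
    [1, [-4.1, 2.0, 0], 0.9],
    [1, [-4.1, 2.1, 0], 0.9],
    [1, [-4.1, 2.1, 0], 0.9],
    [1, [-3.0, 1.5, 0], 0.9],
  ],
)

```text
t: 41.62
position: [630.7, -122.0, 171.9]
orientation: [-2.204, -2.211, 0.031]
force: [-0.1, 0.3, -1.8]
gripper_width: 51.2
```

```bash
python3 -c "
from h import *
to(642.7,-142,100,90)"
```

```text
t 41.62 pos [ 630.7 -122.   171.9] yaw 90.2 tilt 1.61 w 51.2 q [-0.61  0.56  1.03  1.57 -0.48  1.32  0.5 ] shift_cm [-2.    1.4   7.16] turn 0.2
```

Request:
apply_moves(
  motion=[
    [1, [-1.0, 0.7, 0.5], 0.1],
    [1, [-1.0, 0.6, 1.5], 0],
    [1, [0, 0, 2.0], 0],
    [1, [0, 0, 2.0], 0],
    [1, [0, 0, 0.5], 0],
    [1, [0, 0, 0], 0],
  ],
)

```text
t: 42.38
position: [640.2, -139.4, 99.9]
orientation: [-2.201, -2.207, 0.035]
force: [-0.7, -0.6, -1.9]
gripper_width: 51.3
```

```bash
python3 -c "
from h import *
to(642.7,-142,13,90)
p,d=imaging.read_camera('wrist');cv2.imwrite('pics/w17.png',p[:,:,::-1])"
```

```text
t 42.38 pos [ 640.2 -139.4   99.9] yaw 90.2 tilt 1.91 w 51.3 q [-0.53  0.65  0.97  1.6  -0.55  1.22  0.56] shift_cm [-0.27  0.54  8.67] turn 0.2
```

View pics/w17.png

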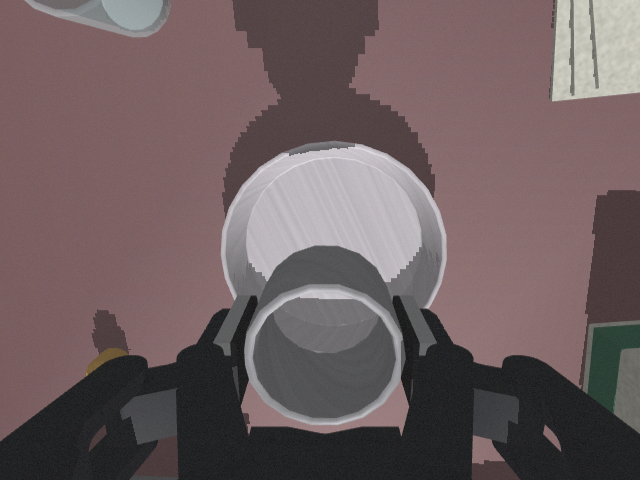

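The pan is centred at column 334 and the ring is just left of it at 325. I'll apply the correction and lower.

Request:
apply_moves(
  motion=[
    [1, [-0.2, 0.5, 1.0], 0],
    [1, [0, 0, 2.0], 0],
    [1, [0, 0, 2.0], 0],
    [1, [0, 0, 1.5], 0],
    [1, [0, 0, 0], 0],
  ],
)

```text
t: 43.05
position: [643.5, -141.2, 30.3]
orientation: [-2.201, -2.208, 0.035]
force: [0.7, -0.3, -1.8]
gripper_width: 51.2
```

```bash
python3 -c "
from h import *
to(642.7,-142,12,90)"
```

```text
t 43.05 pos [ 643.5 -141.2   30.3] yaw 90.2 tilt 1.88 w 51.2 q [-0.49  0.72  0.91  1.64 -0.61  1.12  0.6 ] shift_cm [-0.08 -0.02  1.84] turn 0.2
```

Request:
apply_moves(
  motion=[
    [1, [0, 0, 1.0], 0],
    [1, [0, 0, 0.6], 0],
    [1, [0, 0, 0.1], 0],
    [1, [0, 0, 0], 0],
  ],
)

```text
t: 43.55
position: [643.6, -141.5, 13.2]
orientation: [-2.202, -2.209, 0.033]
force: [0.3, 0.5, -2.3]
gripper_width: 50.7
```

Request:
apply_moves(
  motion=[
    [0.3, [0, 0, 0], 0],
    [0.2, [0, 0, 0], 0],
    [0.2, [0, 0, 0], 0],
    [0.2, [0, 0, -1.0], 0],
    [0.2, [0, 0, -2.0], 0],
    [0.2, [0, 0, -3.0], 0],
    [0.2, [0, 0, -4.0], 0],
    [0.2, [0, 0, -4.0], 0],
    [0, [0, 0, 0], 0],
  ],
)

```text
t: 44.68
position: [649.5, -143.3, 166.2]
orientation: [-2.207, -2.211, 0.028]
force: [0.5, 0.1, -0.8]
gripper_width: 83.9
```

```bash
python3 -c "
from h import *
to(642.7,-142,12,90)
o=sensors.get_obs()
p,d=imaging.read_camera('wrist');cv2.imwrite('pics/w18.png',p[:,:,::-1])
P=pts('wrist',d,o);m=(abs(P[...,2]-43)<5)&(np.hypot(P[...,0]-643,P[...,1]+142)<50);print(cv2.minEnclosingCircle(P[m][:,:2].astype(np.float32)),m.sum())
m=(abs(P[...,2]-25)<4)&(np.hypot(P[...,0]-643,P[...,1]+142)<90)&(np.hypot(P[...,0]-643,P[...,1]+142)>45);print(cv2.minEnclosingCircle(P[m][:,:2].astype(np.float32)))
"
```

```text
t 44.67 pos [ 649.5 -143.3  166.2] yaw 90.1 tilt 1.42 w 83.9 q [-0.54  0.6   1.01  1.52 -0.51  1.33  0.53] shift_cm [ 0.14 -0.3  15.43] turn 0.1
((643.556884765625, -141.31594848632812), 26.003768920898438) 1259
((641.9540405273438, -140.85177612304688), 64.90161895751953)
```

View pics/w18.png

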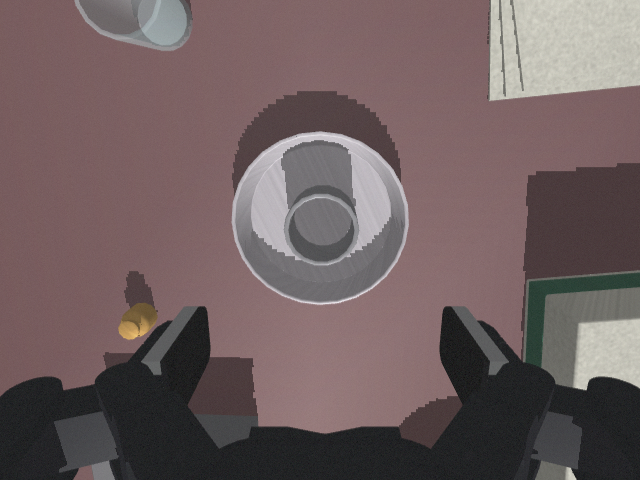

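The ring is flat in the pan (320,229), about 2 mm off the pan centre. I'll retract and do a final check from the top and side cameras.

Request:
apply_moves(
  motion=[
    [0, [0, -3.0, -4.0], 0],
    [0, [0, -4.0, -4.0], 0],
    [0, [0, -4.0, -2.0], 0],
    [0, [0, 0, 0], 0],
    [0, [0, 0, 0], 0],
    [0, [0, 0, 0], 0],
  ],
)

```text
t: 45.48
position: [537.9, -141.0, 266.6]
orientation: [-2.198, -2.209, 0.034]
force: [0.6, 0.4, -0.5]
gripper_width: 85.5
```

```bash
python3 -c "
from lid import *
chk('top',20);chk('side',20);print(sensors.get_obs()['joint_velocities'].round(3))
t=cv2.imread('pics/top20.png');s=cv2.imread('pics/side20.png');cv2.imwrite('pics/fin.png',cv2.resize(cv2.hconcat([t,s]),(800,300)))"
```

```text
top 2642 slope [-1.63987158e-03  1.03959173e-04  5.21584155e+01] rect ((521.6158447265625, -391.75335693359375), (133.62542724609375, 132.35675048828125), 88.90432739257812)
side 5153 slope [ 6.15124828e-04 -1.31789560e-03  5.24583618e+01] rect ((522.3720703125, -392.9071044921875), (133.46337890625, 132.9180908203125), 88.89527893066406)
[ 0.001 -0.003  0.005 -0.001  0.003  0.002 -0.002]
```

View pics/side20.png

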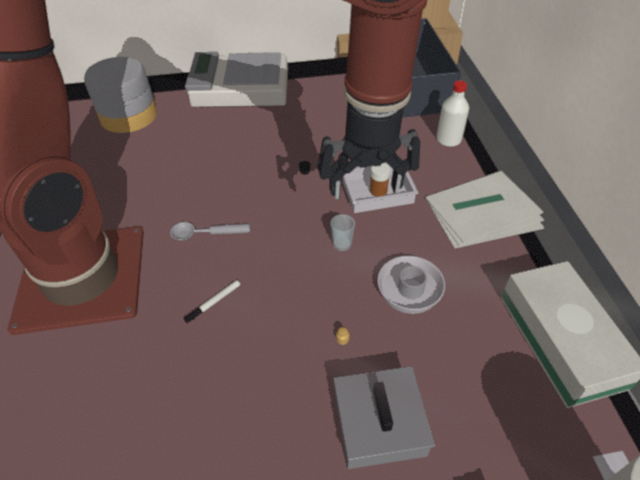

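View pics/top20.png

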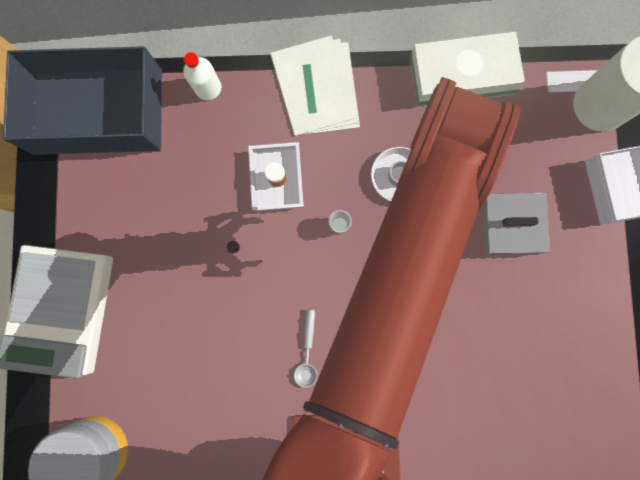

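Both views show the lid level on the tub, the jar upright in the tray, the ring in the pan, the beaker standing and the arm clear. I'll hand in.

```bash
python3 -c "
from workcell import robot
print(robot.finish_job())"
```

```text
the job is handed in; nothing more can be done
None
```

The job is handed in at about 45.6 s. Both tins went flat side by side into the tub and the lid went on after them; the jar is in the tray and the ring in the pan.

- **Lid:** it sits level, with a slope of at most about 0.002 rad. It is within about 1–2 mm of the tub centre, and the plate top reads about 52 mm, against 51 nominal.
- **Ring:** it is flat on its end, about 2 mm from the pan centre.
- **Jar and beaker:** both look upright in the last pictures. I judged that by eye and did not measure the tilt.
- **Tins:** I checked them just before closing the tub. They cannot be seen under the lid now.
- **Arm:** it was clear of everything and at rest when I handed in.

No check failed. The cameras disagreed by only 1–2 mm, which is within the calibration error.

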